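# Right the sample bottles on the shaker and clamp them

### The job

Get the shaker ready to run: loosen the orange clamp screw (nobody knows whether its thread is left- or right-handed) so that the steel bar swings right off the row, stand every tipped bottle upright in a row along the middle of the lane, then turn the screw back until it is home and the bar lies along the lane over all the bottles. Also roll the wheel of the load counter, ridge by ridge, until the face squarely on top shows as many white dots as there are bottles on the shaker, and leave the tube rack, marker, petri dish, beaker and notebook where they are.

Things in the scene. Friction and masses are not known exactly. Their poses are not given: they have to be found in the camera images.
- shaker: blue and grey bench shaker, fixed (place and yaw vary), 500 mm long (y axis); 70 mm high. Origin: on its underside, below the middle of its lane. In x it runs from -175 mm (front, to the robot) to +95 mm. The bottles' row runs along its y axis (x = 0): four places, about 53 and 158 mm either side of the middle, not always all in use. A front deck before the lane carries the clamp screw.
- lane (a point): middle of the shaker's flat lane floor (70 mm above the shaker's origin). The floor is 488 mm (shaker's y) x 178 mm (x) inside a rim 6 mm thick and 14 mm high.
- clamp (a joint): angle (rad) of the clamp screw and its bar about the vertical; positive anticlockwise from above; 0 = home, bar above the row. Left- or right-handed, hidden, drawn anew each time: it loosens one way only, to at most 2.95 (bar clear of the lane, on the robot's side, from 2.6); the other way it stops dead within 0.05 rad of home, also when turned back. Drag 0.1 N m; stays where left.
- clamp_grip (a point): grip point on the screw's axis (130 mm before the row), in an orange wing 14 mm thick, 46 mm long, 40 mm high, 117 to 157 mm above the lane floor, on a black boss 38 mm wide. The point is 17 mm below the wing's top; its x axis is across the wing (to the bar), its y axis along the wing, parallel to the bar; they turn with it. Below it a post 24 mm thick.
- bar_middle (a point): middle of the underside of the steel hold-down bar, 420 x 24 x 10 mm, held by a 24 mm wide arm 130 mm from the screw's axis: together a T that turns with the screw at 97 to 107 mm above the lane floor, 12 mm above the caps of standing bottles, sweeping 250 mm round the screw.
- wheel (a joint): angle (rad) of the counter's wheel. Face n (n white dots, 0 to 5) is squarely on top at n x 1.047; pushing the top of the wheel along the counter's +x axis makes the number grow. Range -0.3 to 5.5. It has drag (0.05 N m) but no clicks: it stays where it is left. Starts between -0.15 and 1.2.
- counter: grey load counter, fixed to the bench left or right of the shaker: 130 x 64 mm housing, 62 mm high, on a blue plate. Origin at the centre of its underside; its x axis is across the wheel's axle (roughly away from the robot), its y axis along the axle. Two red marks on the housing point at the wheel's top.
- wheel_axis (a point): centre of the counter's wheel on its level axle (along the counter's y), 58 mm above the bench. Black hub of 24 mm radius; six grey ridges, 5 mm thick, 36 mm wide, reach out to 40 mm radius, midway between the dotted faces (with a face on top, ridges stand 30 degrees either side of it). The housing's top is 4 mm above the axle.
- neighbour: square white bottle, yellow band, round red cap: body 36 x 36 x 60 mm, cap 28 mm wide, 85 mm tall in all, about 90 g. Origin on its axis at mid height, 42.5 mm from its base; its z axis runs from base to cap; the square body spans z -42.5 to +17.5 mm, its flats face its x and y. It stands upright at the start.
- tip_1: square white bottle, yellow band, round red cap: body 36 x 36 x 60 mm, cap 28 mm wide, 85 mm tall in all, about 90 g. Origin on its axis at mid height, 42.5 mm from its base; its z axis runs from base to cap; the square body spans z -42.5 to +17.5 mm, its flats face its x and y. Starts lying on a flat side across the row, cap away from the robot. May be absent.
- tip_2: square white bottle, yellow band, round red cap: body 36 x 36 x 60 mm, cap 28 mm wide, 85 mm tall in all, about 90 g. Origin on its axis at mid height, 42.5 mm from its base; its z axis runs from base to cap; the square body spans z -42.5 to +17.5 mm, its flats face its x and y. Starts lying on a flat side across the row, cap away from the robot. May be absent.
- tip_3: square white bottle, yellow band, round red cap: body 36 x 36 x 60 mm, cap 28 mm wide, 85 mm tall in all, about 90 g. Origin on its axis at mid height, 42.5 mm from its base; its z axis runs from base to cap; the square body spans z -42.5 to +17.5 mm, its flats face its x and y. Starts lying on a flat side across the row, cap away from the robot. May be absent.
- tip_box: blue box with a clear lid, 110 x 75 x 62 mm, fixed, on the other side of the shaker from the counter. A bystander; origin at the centre of its underside.
- tube_rack: white tube rack with capped tubes, 50 x 160 x 92 mm, behind the shaker. A bystander; origin at the centre of its underside.
- marker: green marker pen, 130 x 15 x 15 mm, behind the shaker. A bystander; origin at the centre of its underside.
- petri: clear petri dish, 90 mm wide, 26 mm high, behind the shaker. A bystander; origin at the centre of its underside.
- beaker: glass beaker, 70 mm wide, 90 mm high, at the right. A bystander; origin at the centre of its underside.
- notebook: blue notebook, 100 x 150 x 12 mm. A bystander; origin at the centre of its underside.
Mind the look-alikes: they are no part of the job. What is shaped like the tip_3 but purple is not meant.

How it is judged:
On the way, in this order (a step that is already met when the one before it is completed fails the run):
1. the clamp screw is loosened and the bar swung off the row (at least 2.6 rad) ((value of joint clamp above 2.6 rad or value of joint clamp below -2.6 rad)), for 0.2 s.
2. every bottle stands upright in the row (angle between each of tip_1, tip_2, tip_3, neighbour's own z axis and vertical below 0.12 rad and x of tip_1 in the frame of shaker between -0.03 and 0.03 m and y of tip_1 in the frame of shaker between -0.23 and 0.23 m and z of tip_1 in the frame of shaker between 0.107 and 0.118 m and x of tip_2 in the frame of shaker between -0.03 and 0.03 m and y of tip_2 in the frame of shaker between -0.23 and 0.23 m and z of tip_2 in the frame of shaker between 0.107 and 0.118 m and x of tip_3 in the frame of shaker between -0.03 and 0.03 m and y of tip_3 in the frame of shaker between -0.23 and 0.23 m and z of tip_3 in the frame of shaker between 0.107 and 0.118 m and x of neighbour in the frame of shaker between -0.03 and 0.03 m and y of neighbour in the frame of shaker between -0.23 and 0.23 m and z of neighbour in the frame of shaker between 0.107 and 0.118 m), for 0.3 s.
3. the clamp screw is turned back home, the bar over the row (value of joint clamp between -0.15 and 0.15 rad), for 0.2 s.
At the end, for the whole second after the job is handed in: every bottle upright within 0.12 rad on the lane floor, its axis within 30 mm of the lane's centre line, at rest; clamp within 0.15 rad of home; the wheel face with as many dots as bottles present (the neighbour counts too) on top within 0.26 rad (all of step 2 and all of step 3 and linear speed of each of tip_1, tip_2, tip_3, neighbour below 0.02 m/s and (height (world z) of tip_1 above -50 m or value of joint wheel below 3.4016 rad) and (height (world z) of tip_2 above -50 m or value of joint wheel below 3.4016 rad) and (height (world z) of tip_3 above -50 m or value of joint wheel below 3.4016 rad) and ((height (world z) of tip_1 above 50 m and value of joint clamp below 100 rad) or value of joint wheel above 1.8344 rad) and ((height (world z) of tip_2 above 50 m and value of joint clamp below 100 rad) or value of joint wheel above 1.8344 rad) and ((height (world z) of tip_3 above 50 m and value of joint clamp below 100 rad) or value of joint wheel above 1.8344 rad) and ((height (world z) of tip_1 above 50 m and value of joint clamp below 100 rad) or (height (world z) of tip_2 above 50 m and value of joint clamp below 100 rad) or value of joint wheel above 2.8816 rad) and ((height (world z) of tip_1 above 50 m and value of joint clamp below 100 rad) or (height (world z) of tip_3 above 50 m and value of joint clamp below 100 rad) or value of joint wheel above 2.8816 rad) and ((height (world z) of tip_2 above 50 m and value of joint clamp below 100 rad) or (height (world z) of tip_3 above 50 m and value of joint clamp below 100 rad) or value of joint wheel above 2.8816 rad) and ((height (world z) of tip_1 above 50 m and value of joint clamp below 100 rad) or (height (world z) of tip_2 above 50 m and value of joint clamp below 100 rad) or (height (world z) of tip_3 above 50 m and value of joint clamp below 100 rad) or value of joint wheel above 3.9288 rad) and value of joint wheel below 4.4488 rad); the robot touches nothing.
It fails at once if another thing on the bench (tube rack, marker, petri dish, beaker, notebook) is shifted more than 30 mm (distance of any of tube_rack, marker, petri, beaker, notebook from where it was at the start of the episode above 0.03 m).
Of tip_1, tip_2, tip_3 only 2 to 3 are there at a start; the rules pass over those that are not, and their reading is None.
At some moment in a run one of tip_1, tip_2, tip_3, neighbour may be knocked a few centimetres aside while the robot is not near it.
Once in a run the grip may slacken for a moment while it holds something.
It also fails if it takes over 210 s, if anything falls off the work surface, if the arm or the gripper's body presses on something with over 40 N, if the wrist force passes 120 N, or if a joint passes its speed limit or range.

### The arm

A 6-joint arm with a two-finger parallel gripper is mounted at the origin on the work surface. World frame = base frame: x ahead of the robot, y to its left, z up, the work surface at z = 0. Lengths are in m, angles in rad, forces in N, time in s.
With the tool pointing down it reaches from about 0.35 to 0.875 m from the base axis. Payload 4.2 kg.
Tool frame: the origin (TCP) lies between the finger pads; the fingertips stand 19 mm ahead of it and the grasp point (between the pads) is the TCP; z points along the fingers, y is the direction in which the jaws open and shut (so a half turn about z gives the same grasp; the last joint's range is limited). The gripper opens to 85 mm and grips with 20 to 120 N. Pads are 22 mm wide; open, the fingers measure 114 mm over their backs; the gripper's body (76 mm by 85 mm) begins 54 mm behind the grasp point. The pads swing forward as they close: fully open they stand 13 mm farther back than shut.
Start: joints at [-1.039, 0.385, 0.008, 0, -1.194, -0.259], TCP at [0.168, -0.602, 0.25] pointing down, gripper open.
Joint ranges: [-3.14, 3.14], [-1.21, 2.06], [-1.07, 1.41], [-3.16, 2.05], [-2.99, -0.16], [-3.1, 3.1]. Speed limits (rad/s): [2.79, 2.79, 3.14, 3.14, 3.14, 3.14].

### API

Orientations are given as a rotation vector (axis times angle).
In Python, from rig import robot, vision, job_done gives the robot as it stands. The module is installed in compiled form; this text tells all that it offers.
- The arm moves only by the tool servo_tool, never from a script. Its argument "plan" is a list of rows, each a list of 3 entries, a list of its own where there are three numbers: the shift along the tool's x, y, z scaled (see below), then the turn, a rotation vector about the tool's x, y, z scaled (see below), then the gripper's target within -1 to 1 (fully open at 1, half-way at 0, shut at -1). In form: [[[x, y, z], [ax, ay, az], fingers], ...]. A call has 1 to 10 rows; each row shifts and turns the commanded pose from where the row before left it, along the tool's axes as they then stand; what a row does not reach is not made up. The controller multiplies each number of a shift by 200 mm and each number of a turn by 1.5 rad. A row lasts 1/12 s, in which the tool goes at most 41.7 mm and 7.16 degrees, less where a joint would pass 70% of its speed; a pose out of reach is approached as far as the arm can. A call with a number of a shift or a turn outside -1 to 1 is refused whole. A call with a gripper value outside its range is refused whole. The fingers move at their own pace and stop on an object; "newtons" is the grip in N (left out, the last holds). Time passes only in rows, so rows that do not move let the fingers close. It gives the time, the measured TCP pose, the force and the opening at its end, in the units of the state.
- robot.observe(): the state, without advancing time (a new reading comes with each control period).
- vision.read_camera(name): name is "scene" or "top"; returns a dict with "pixels" (480x640x3 uint8, red, green, blue), "fx", "fy", "cx", "cy" (pixels), "R" (3x3) and "t" (3): a world point X has camera coordinates R X + t. Camera axes: x right, y down, z forward; pixel columns grow to the right and rows downward; lengths in m; the calibration is good to about 2 mm. A picture is of the moment at which its call begins. There is no depth.
- job_done(): hands the job in, once; it reports no verdict.
The state is a dict: "t": time; "q": joint angles; "qd": joint speeds; "tau": joint torques, N m; "eef_pos": TCP position; "tcp_rot": TCP orientation; "force": force on the tool from outside, world axes, zero at the start; "torque": the same for the moment, N m; "gripper_width": finger opening in m.
Only numpy, scipy, OpenCV 4.12 (cv2) and the standard library are available. Lean on these libraries where they do the work, as an engineer would, in place of code of your own. Each camera call takes 0.05 s, during which the arm holds its last target. There are 200 camera calls.

## Working session

There is one attempt and no reset: what is moved stays moved. The work goes in short steps, Python scripts to look and compute and a tool call to move; the robot and the scene stay as the last step left them, time stands still between calls to the robot, and variables do not carry over. Pictures are saved under pics/ and viewed, about 12 in all and at most 16, crops included, and the job is handed in when it is done.

Besides the shell and the picture viewer there is one more tool, called after "Emit:" in YAML: its name, and indented under it one key for each argument. servo_tool: Moves the arm, as the interface text tells. Shifts and turns lie within -1 to 1; 1 stands for 200 mm of shift or 1.5 rad of turn. Its arguments: {"type":"object","properties":{"plan":{"type":"array","items":{"type":"array"}},"newtons":{"type":"number"}},"required":["plan"]}

```bash
mkdir -p pics; cat > h.py <<'E'
import numpy as np,cv2
from rig import robot,vision,job_done
from scipy.spatial.transform import Rotation as Ro
def cam(n,save=None):
    c=vision.read_camera(n); c['R']=np.array(c['R']);c['t']=np.array(c['t'])
    if save: cv2.imwrite('pics/'+save,np.array(c['pixels'])[:,:,::-1])
    return c
def ray(c,u,v,z):
    d=c['R'].T@np.array([(u-c['cx'])/c['fx'],(v-c['cy'])/c['fy'],1.]); o=-c['R'].T@c['t']
    return o+d*(z-o[2])/d[2]
def proj(c,X):
    p=c['R']@np.array(X)+c['t']; return np.array([c['fx']*p[0]/p[2]+c['cx'],c['fy']*p[1]/p[2]+c['cy']])
E
python3 - <<'E'
from h import *
s=robot.observe(); print(s)
for n in('scene','top'):
    c=cam(n,n+'0.png'); print(n,c['fx'],c['cx'],c['cy'],(-c['R'].T@c['t']).round(3),c['R'].round(3).tolist())
E
```

```text
{'t': 0.0, 'q': array([-1.03941908e+00,  3.85542404e-01,  6.58931429e-03, -4.99828460e-04,
       -1.19399321e+00, -2.58635724e-01]), 'qd': array([ 2.24982389e-03,  2.52929468e-04, -1.82815883e-05,  1.18309269e-05,
       -1.85270200e-04,  8.44461116e-04]), 'tau': array([-3.98470847e-04, -3.92286837e+01,  1.88399130e+01,  4.18635160e+00,
       -4.74380751e-03,  1.94896600e-06]), 'eef_pos': array([ 0.1682454 , -0.60134946,  0.24921567]), 'tcp_rot': array([ 0.42675334, -3.11206852, -0.00339749]), 'force': array([ 0.80447402, -0.92002562,  0.37300626]), 'torque': array([-0.01975861,  0.0349332 , -0.01464494]), 'gripper_width': 0.08528250905763618}
scene 528.361644584091 321.9609450527364 239.41253788088125 [1.338 0.389 0.97 ] [[-0.444, 0.896, 0.007], [0.603, 0.305, -0.737], [-0.662, -0.323, -0.676]]
top 504.1725875439489 320.5240722237442 246.60451526705015 [0.368 0.019 1.51 ] [[0.006, -1.0, 0.001], [-0.991, -0.006, -0.133], [0.133, -0.001, -0.991]]
```

View pics/top0.png

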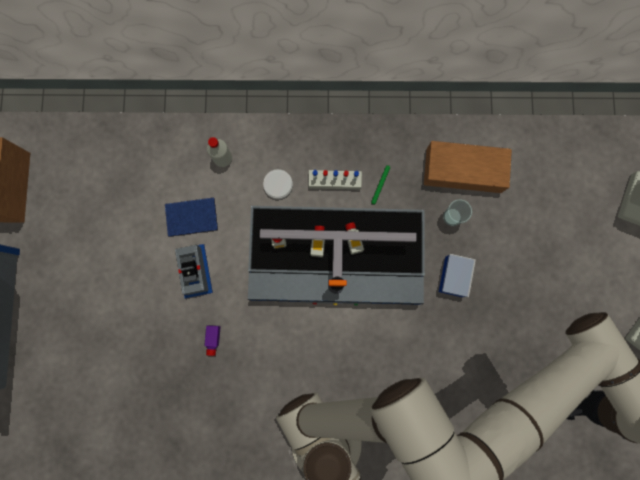

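View pics/scene0.png

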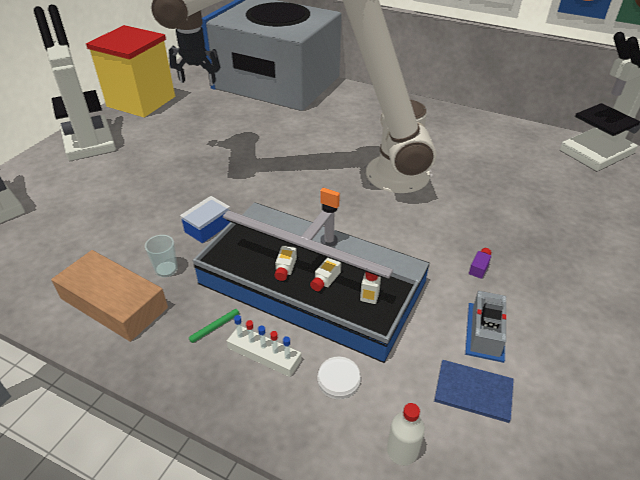

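```bash
python3 - <<'E'
from h import *
a=cv2.imread('pics/top0.png'); b=cv2.imread('pics/scene0.png')
A=cv2.resize(a[200:310,240:430],None,fx=4,fy=4,interpolation=cv2.INTER_CUBIC)
B=cv2.resize(a[235:305,165:220],(0,0),fx=4,fy=4,interpolation=cv2.INTER_CUBIC)
C=cv2.resize(b[285:365,460:515],(0,0),fx=4,fy=4,interpolation=cv2.INTER_CUBIC)
o=np.zeros((440,760,3),np.uint8);o[:A.shape[0],:A.shape[1]]=A
cv2.imwrite('pics/c1.png',o)
o=np.zeros((330,460,3),np.uint8);o[:B.shape[0],:B.shape[1]]=B;o[:C.shape[0],230:230+C.shape[1]]=C
cv2.imwrite('pics/c2.png',o)
c=cam('top')
im=cv2.cvtColor(np.array(c['pixels']),cv2.COLOR_RGB2HSV)
m=((im[...,0]>5)&(im[...,0]<16)&(im[...,1]>200)&(im[...,2]>140)).astype(np.uint8);m[:, :300]=0;m[:270]=0;m[:,400:]=0;m[300:]=0
r=cv2.minAreaRect(np.argwhere(m)[:,::-1].astype(np.float32));print('wing',r,ray(c,*r[0],.227))
E
```

```text
wing ((337.0, 282.0), (4.0, 16.0), 90.0) [ 0.45014207 -0.02460464  0.227     ]
```

View pics/c1.png

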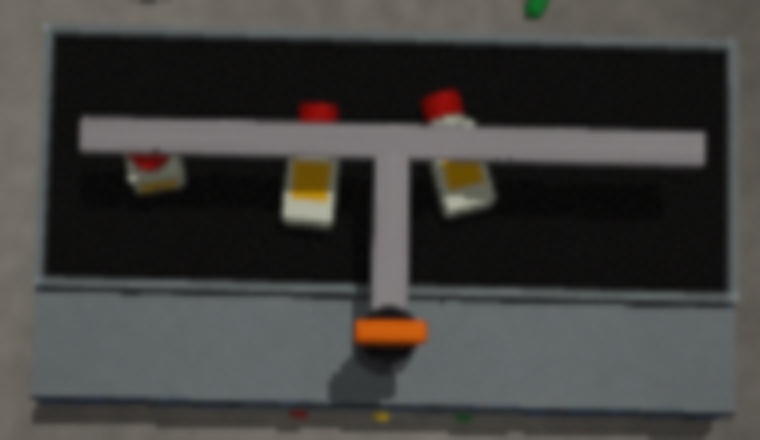

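View pics/c2.png

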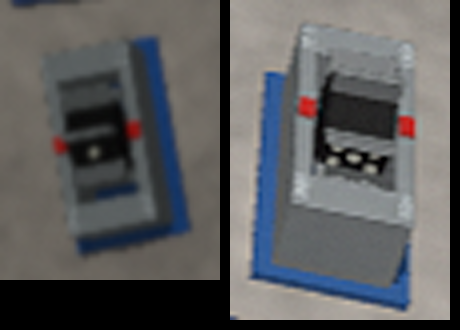

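```bash
python3 - <<'E'
from h import *
c=cam('top')
P=lambda u,v,z:ray(c,240+u/4,200+v/4,z).round(4)[:2]
for n,u,v,z in [('TL',46,28,.084),('TR',735,42,.084),('BL',38,281,.084),('BR',738,298,.084),('wing',390.5,332,.227),('barL',80,134,.177),('barR',706,149,.177),
 ('cap1',318,103,.095),('base1top',309,206,.106),('cap2',440,92,.095),('c2L',433,170,.106),('c2R',487,165,.106),('base2',470,214,.07),('base1',308,226,.07),('neigh_base',157,193,.075)]: print(n,P(u,v,z))
Q=lambda u,v,z:ray(c,165+u/4,235+v/4,z).round(4)[:2]
for n,u,v,z in [('m1',60,146,.064),('m2',134,130,.064),('TL',44,55,.062),('TR',131,40,.062),('BL',76,240,.062),('BR',165,225,.062),('dot1',95,152,.08)]: print(n,Q(u,v,z))
s=cam('scene')
S=lambda u,v,z:ray(s,460+(u-230)/4,285+v/4,z).round(4)[:2]
for n,u,v,z in [('m1',307,107,.064),('m2',407,127,.064),('ridge',348,142,.09)]: print(n,S(u,v,z))
hs=cv2.cvtColor(np.array(s['pixels']),cv2.COLOR_RGB2HSV)
for X in [(0.45,-.025,.227),(.58,-.025,.07)]: print(proj(s,X),proj(c,X))
# rack/petri
for u,v,z in [(309,188,.0),(361,190,.0),(292,185,.02),(372,203,.0)]: print(ray(c,u,v,z).round(3))
E
```

```text
TL [0.674  0.2174]
TR [ 0.6667 -0.2791]
BL [0.4911 0.2187]
BR [ 0.4819 -0.2773]
wing [ 0.4476 -0.0262]
barL [0.5819 0.1799]
barR [ 0.5742 -0.2387]
cap1 [0.6183 0.021 ]
base1top [0.5431 0.0268]
cap2 [ 0.6268 -0.0659]
c2L [ 0.5691 -0.0602]
c2R [ 0.5729 -0.0982]
base2 [ 0.5424 -0.0887]
base1 [0.5331 0.0277]
neigh_base [0.5557 0.1361]
m1 [0.4881 0.421 ]
m2 [0.4999 0.3683]
TL [0.5542 0.436 ]
TR [0.5655 0.3735]
BL [0.421  0.4073]
BR [0.4321 0.344 ]
dot1 [0.4826 0.3915]
m1 [0.5059 0.3721]
m2 [0.4952 0.4248]
ridge [0.5437 0.3979]
[329.86009073 189.82794572] [337.15539236 282.05678693]
[304.73182703 273.04737276] [335.36183195 240.44816377]
[0.753 0.054 0.   ]
[ 0.747 -0.105  0.   ]
[0.756 0.105 0.02 ]
[ 0.707 -0.139  0.   ]
```

```bash
cat >> h.py <<'E'
def down(yaw): # tool down, tool x at yaw
    return Ro.from_euler('z',yaw)*Ro.from_euler('x',np.pi)
def tilt(yaw,a): # tool down, then turned by a about tool y
    return down(yaw)*Ro.from_euler('y',a)
def st():
    s=robot.observe(); return np.array(s['eef_pos']),Ro.from_rotvec(s['tcp_rot']),s
def plan(targets,p=None,R=None,vs=.19,vt=.08):
    """targets: (pos|None, Rot|None); prints n x [shift],[turn]; simultaneous if both: frame changes row by row"""
    p0,R0,_=st()
    p=p0 if p is None else p; R=R0 if R is None else R
    for tp,tR in targets:
        tp=p if tp is None else np.array(tp); tR=R if tR is None else tR
        dr=(R.inv()*tR).as_rotvec()/1.5; d=(tp-p)/.2
        n=int(max(np.ceil(np.linalg.norm(dr)/vt),np.ceil(np.linalg.norm(d)/vs),1))
        if np.linalg.norm(dr)<.002: print(n,'x',(R.inv().apply(d)/n).round(3).tolist(),'[0,0,0]')
        elif np.linalg.norm(d)<.002: print(n,'x [0,0,0]',(dr/n).round(4).tolist())
        else:
            print(n,'rows turn',(dr/n).round(4).tolist())
            for i in range(n): print((((R*Ro.from_rotvec(dr*1.5*i/n)).inv()).apply(d)/n).round(3).tolist())
        p,R=tp,tR
def where():
    p,R,s=st(); e=R.as_matrix(); print('t',round(s['t'],2),'p',p.round(4),'toolx yaw',np.arctan2(e[1,0],e[0,0]).round(3),'z',e[:,2].round(3),'q',np.round(s['q'],2),'F',np.round(s['force'],1),'T',np.round(s['torque'],2),'w',round(s['gripper_width'],4))
E
python3 - <<'E'
from h import *
plan([(None,down(-1.588)),((.448,-.027,.29),None),((.448,-.027,.21),None)])
E
```

```text
11 x [0,0,0] [0.0001, 0.0, -0.0776]
17 x [-0.17, -0.079, -0.012] [0,0,0]
3 x [0.0, -0.0, 0.133] [0,0,0]
```

Emit:
servo_tool:
  plan:
    - [[0,0,0],[0,0,-0.078],1]
    - [[0,0,0],[0,0,-0.078],1]
    - [[0,0,0],[0,0,-0.078],1]
    - [[0,0,0],[0,0,-0.078],1]
    - [[0,0,0],[0,0,-0.078],1]
    - [[0,0,0],[0,0,-0.078],1]
    - [[0,0,0],[0,0,-0.078],1]
    - [[0,0,0],[0,0,-0.078],1]
    - [[0,0,0],[0,0,-0.078],1]
    - [[0,0,0],[0,0,-0.076],1]

```text
t: 1.08
eef_pos: [0.1684, -0.6017, 0.2501]
tcp_rot: [-2.078, 2.356, 0.001]
force: [-0.1, -0.2, 0.6]
gripper_width: 0.0851
```

Emit:
servo_tool:
  plan:
    - [[0,0,0],[0,0,-0.076],0]
    - [[-0.17,-0.079,-0.012],[0,0,0],0]
    - [[-0.17,-0.079,-0.012],[0,0,0],0]
    - [[-0.17,-0.079,-0.012],[0,0,0],0]
    - [[-0.17,-0.079,-0.012],[0,0,0],0]
    - [[-0.17,-0.079,-0.012],[0,0,0],0]
    - [[-0.17,-0.079,-0.012],[0,0,0],0]
    - [[-0.17,-0.079,-0.012],[0,0,0],0]
    - [[-0.17,-0.079,-0.012],[0,0,0],0]
    - [[-0.17,-0.079,-0.012],[0,0,0],0]

```text
t: 1.92
eef_pos: [0.316, -0.2966, 0.2722]
tcp_rot: [-2.202, 2.24, -0.001]
force: [0.2, 0.1, -0.3]
gripper_width: 0.0428
```

Emit:
servo_tool:
  plan:
    - [[-0.17,-0.079,-0.012],[0,0,0],0]
    - [[-0.17,-0.079,-0.012],[0,0,0],0]
    - [[-0.17,-0.079,-0.012],[0,0,0],0]
    - [[-0.17,-0.079,-0.012],[0,0,0],0]
    - [[-0.17,-0.079,-0.012],[0,0,0],0]
    - [[-0.17,-0.079,-0.012],[0,0,0],0]
    - [[-0.17,-0.079,-0.012],[0,0,0],0]
    - [[-0.17,-0.079,-0.012],[0,0,0],0]
    - [[0,0,0],[0,0,0],0]
    - [[0,0,0],[0,0,0],0]

```text
t: 2.75
eef_pos: [0.4473, -0.0269, 0.2909]
tcp_rot: [2.206, -2.236, -0.001]
force: [-0.0, 0.3, -0.8]
gripper_width: 0.0428
```

```bash
python3 - <<'E'
from h import *
where()
plan([((.448,-.027,.29),down(-1.588)),((.448,-.027,.21),None)])
E
```

```text
t 2.75 p [ 0.4473 -0.0269  0.2909] toolx yaw -1.584 z [-0.  0. -1.] q [ 0.3   0.05 -0.33 -0.   -1.19 -0.32] F [-0.   0.3 -0.8] T [-0.05  0.05 -0.01] w 0.0428
1 rows turn [0.0003, -0.0, 0.0024]
[0.0, -0.004, 0.005]
3 x [0.0, -0.0, 0.133] [0,0,0]
```

Emit:
servo_tool:
  plan:
    - [[0,-0.004,0.135],[0,0,0],0]
    - [[0,0,0.135],[0,0,0],0]
    - [[0,0,0.133],[0,0,0],0]
    - [[0,0,0],[0,0,0],-1]
    - [[0,0,0],[0,0,0],-1]
    - [[0,0,0],[0,0,0],-1]
    - [[0,0,0],[0,0,0],-1]
    - [[0,0,0],[0,0,0],-1]
    - [[0,0,0],[0,0,0],-1]
  newtons: 60

```text
t: 3.5
eef_pos: [0.4491, -0.0292, 0.2114]
tcp_rot: [-2.2, 2.239, -0.004]
force: [6.0, -3.1, -9.4]
gripper_width: 0.0133
```

Emit:
servo_tool:
  plan:
    - [[0,0,0],[0,0,-0.04],-1]
    - [[0,0,0],[0,0,-0.04],-1]
    - [[0,0,0],[0,0,0],-1]
    - [[0,0,0],[0,0,0],-1]

```text
t: 3.83
eef_pos: [0.4496, -0.0292, 0.2115]
tcp_rot: [-2.33, 2.102, -0.006]
force: [8.5, -3.8, -10.6]
gripper_width: 0.0133
```

```bash
python3 - <<'E'
from h import *
where()
E
```

```text
t 3.83 p [ 0.4496 -0.0292  0.2115] toolx yaw -1.468 z [ 0.005 -0.    -1.   ] q [ 0.3   0.12 -0.46  0.   -0.98 -0.2 ] F [  8.5  -3.8 -10.6] T [-1.19 -1.98  0.07] w 0.0133
```

Emit:
servo_tool:
  plan:
    - [[0.009,-0.009,-0.01],[0,0,0],-1]
    - [[0,0,0],[0,0,-0.08],-1]
    - [[0,0,0],[0,0,-0.08],-1]
    - [[0,0,0],[0,0,-0.08],-1]
    - [[0,0,0],[0,0,-0.08],-1]
    - [[0,0,0],[0,0,-0.08],-1]
    - [[0,0,0],[0,0,-0.08],-1]
    - [[0,0,0],[0,0,0],-1]

```text
t: 4.5
eef_pos: [0.4527, -0.0278, 0.2115]
tcp_rot: [-2.919, 1.14, -0.007]
force: [13.8, 7.4, -21.7]
gripper_width: 0.0132
```

```bash
python3 - <<'E'
from h import *
where()
E
```

```text
t 4.5 p [ 0.4527 -0.0278  0.2115] toolx yaw -0.745 z [ 0.007  0.006 -1.   ] q [ 0.3   0.12 -0.45 -0.   -0.98  0.53] F [ 13.8   7.4 -21.7] T [ 1.57 -3.11 -0.01] w 0.0132
```

Emit:
servo_tool:
  plan:
    - [[0,0,0],[0,0,0],-0.3]
    - [[0,0,0],[0,0,0],-0.3]
    - [[0,0,0],[0,0,0],-0.3]
    - [[0,0,0],[0,0,0],-0.3]

```text
t: 4.83
eef_pos: [0.4498, -0.0304, 0.2138]
tcp_rot: [-2.923, 1.148, -0.003]
force: [-0.6, -0.2, 0.1]
gripper_width: 0.03
```

```bash
python3 - <<'E'
from h import *
where()
plan([((.4492,-.0242,.21),None)])
c=cam('top')
im=cv2.cvtColor(np.array(c['pixels']),cv2.COLOR_RGB2HSV)
E
```

```text
t 4.83 p [ 0.4498 -0.0304  0.2138] toolx yaw -0.748 z [ 0.002  0.    -1.   ] q [ 0.29  0.12 -0.46  0.   -0.99  0.53] F [-0.6 -0.2  0.1] T [0.01 0.01 0.03] w 0.03
1 x [-0.023, -0.021, 0.019] [0,0,0]
```

Emit:
servo_tool:
  plan:
    - [[-0.023,-0.021,0.019],[0,0,0],-0.3]
    - [[0,0,0],[0,0,0],-1]
    - [[0,0,0],[0,0,0],-1]
    - [[0,0,0],[0,0,0],-1]
    - [[0,0,0],[0,0,0],-1]
    - [[0,0,0],[0,0,-0.08],-1]
    - [[0,0,0],[0,0,-0.08],-1]
    - [[0,0,0],[0,0,-0.08],-1]
    - [[0,0,0],[0,0,-0.08],-1]
    - [[0,0,0],[0,0,0],-1]

```text
t: 5.72
eef_pos: [0.4483, -0.0242, 0.2086]
tcp_rot: [3.113, -0.416, -0.003]
force: [-4.0, 0.2, 3.0]
gripper_width: 0.0135
```

```bash
python3 - <<'E'
from h import *
where()
E
```

```text
t 5.72 p [ 0.4483 -0.0242  0.2086] toolx yaw -0.266 z [-0.002 -0.    -1.   ] q [ 0.31  0.12 -0.47 -0.   -0.98  1.  ] F [-4.   0.2  3. ] T [0.03 0.9  0.11] w 0.0135
```

Emit:
servo_tool:
  plan:
    - [[0,0,0],[0,0,-0.08],-1]
    - [[0,0,0],[0,0,-0.08],-1]
    - [[0,0,0],[0,0,-0.08],-1]
    - [[0,0,0],[0,0,-0.08],-1]
    - [[0,0,0],[0,0,-0.08],-1]
    - [[0,0,0],[0,0,-0.08],-1]
    - [[0,0,0],[0,0,-0.08],-1]
    - [[0,0,0],[0,0,-0.08],-1]

```text
t: 6.38
eef_pos: [0.4485, -0.0249, 0.2087]
tcp_rot: [2.953, 1.068, -0.003]
force: [-1.0, -5.0, 0.7]
gripper_width: 0.0135
```

Emit:
servo_tool:
  plan:
    - [[0,0,0],[0,0,-0.08],-1]
    - [[0,0,0],[0,0,-0.08],-1]
    - [[0,0,0],[0,0,-0.08],-1]
    - [[0,0,0],[0,0,-0.08],-1]
    - [[0,0,0],[0,0,-0.025],-1]
    - [[0,0,0],[0,0,0],-1]
    - [[0,0,0],[0,0,0],-1]
    - [[0,0,0],[0,0,0],-1]

```text
t: 7.05
eef_pos: [0.4488, -0.0252, 0.2087]
tcp_rot: [2.586, 1.781, -0.003]
force: [-1.5, -6.0, -0.5]
gripper_width: 0.0134
```

Emit:
servo_tool:
  plan:
    - [[0,0,0],[0,0,0],0]
    - [[0,0,0],[0,0,0],0]
    - [[0,0,0],[0,0,0],0]
    - [[0,0,-0.15],[0,0,0],0]
    - [[0,0,-0.15],[0,0,0],0]
    - [[0,0,-0.15],[0,0,0],0]
    - [[0,0,0],[0,0,0],0]

```text
t: 7.63
eef_pos: [0.4525, -0.0235, 0.3052]
tcp_rot: [2.579, 1.783, 0.019]
force: [-0.3, 1.8, -0.2]
gripper_width: 0.0427
```

```bash
python3 - <<'E'
from h import *
where()
c=cam('top','top1.png'); s=cam('scene','scene1.png')
E
```

```text
t 7.63 p [ 0.4525 -0.0235  0.3052] toolx yaw 1.21 z [ 0.013  0.001 -1.   ] q [ 0.31  0.04 -0.3   0.   -1.22  2.47] F [-0.3  1.8 -0.2] T [ 0.05 -0.07  0.01] w 0.0427
```

View pics/scene1.png

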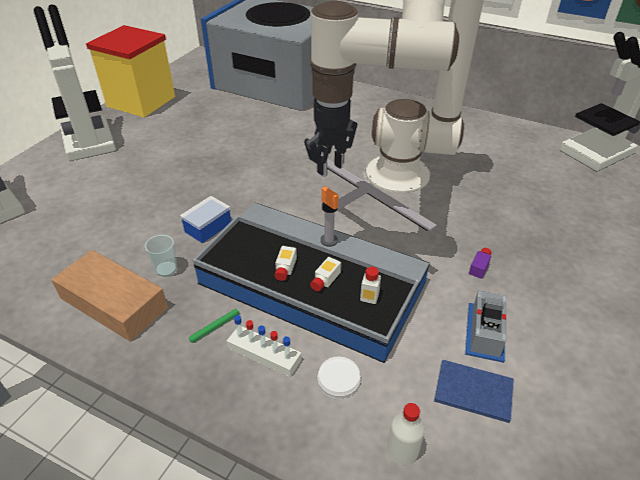

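```bash
python3 - <<'E'
from h import *
a=cv2.imread('pics/top1.png')
cv2.imwrite('pics/c3.png',cv2.resize(a[215:275,255:405],None,fx=5,fy=5,interpolation=cv2.INTER_CUBIC))
E
```

```text
(no output)
```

View pics/c3.png

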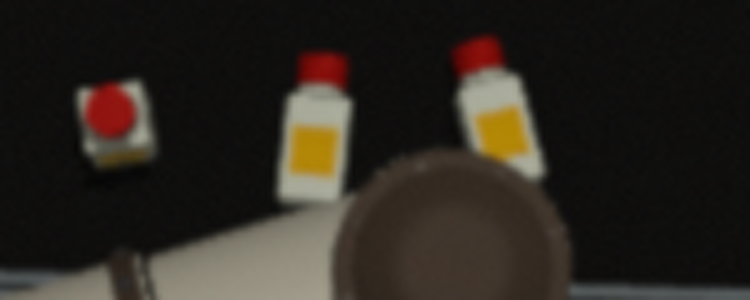

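```bash
python3 - <<'E'
from h import *
c=cam('top')
P=lambda u,v,z:ray(c,255+u/5,215+v/5,z)[:2]
A={'cap':P(324,53,.09),'sL':P(285,90,.106),'sR':P(350,97,.106),'yel':P(314,151,.106),'bL':P(279,197,.106)}
B={'cap':P(477,38,.09),'sL':P(460,90,.106),'sR':P(518,76,.106),'yel':P(502,133,.106),'bR':P(543,172,.106)}
for n,D in(('A',A),('B',B)):
    print(n,{k:v.round(4).tolist() for k,v in D.items()})
    d=D['sL']-D['sR']; print('width',np.linalg.norm(d), 'axis yaw from shoulder',np.arctan2(-d[0],d[1]), 'from cap-yel',np.arctan2(*(D['cap']-D['yel'])[::-1]))
    sm=(D['sL']+D['sR'])/2; print('shoulder mid',sm, 'dist cap-sh',np.linalg.norm(D['cap']-sm))
print('neigh cap',P(110,110,.155), P(120,157,.07))
E
```

```text
A {'cap': [0.6197, 0.0201], 'sL': [0.5955, 0.042], 'sR': [0.5918, 0.0053], 'yel': [0.5609, 0.0254], 'bL': [0.5348, 0.0449]}
width 0.03686171840730235 axis yaw from shoulder -0.10271457899209377 from cap-yel -0.08953071174962329
shoulder mid [0.59365085 0.02365566] dist cap-sh 0.02625725198715252
B {'cap': [0.6289, -0.0673], 'sL': [0.5961, -0.0567], 'sR': [0.6043, -0.0894], 'yel': [0.5718, -0.0803], 'bR': [0.5498, -0.1032]}
width 0.03375339599187745 axis yaw from shoulder 0.24520525516296354 from cap-yel 0.2233683887511534
shoulder mid [ 0.6002189  -0.07306002] dist cap-sh 0.02924599351623684
neigh cap [0.57603875 0.1361966 ] [0.56171704 0.13734764]
```

```bash
python3 - <<'E'
from h import *
D=np.deg2rad
plan([(None,down(-.09)),((.5637,.0262,.24),None),(None,tilt(-.09,-D(45)))])
E
```

```text
11 x [0,0,0] [-0.0, -0.0, 0.0787]
4 x [0.137, -0.075, 0.073] [0,0,0]
7 x [0,0,0] [0.0, -0.0748, -0.0]
```

Emit:
servo_tool:
  plan:
    - [[0,0,0],[0,0,0.079],0.4]
    - [[0,0,0],[0,0,0.079],0.4]
    - [[0,0,0],[0,0,0.079],0.4]
    - [[0,0,0],[0,0,0.079],0.4]
    - [[0,0,0],[0,0,0.079],0.4]
    - [[0,0,0],[0,0,0.079],0.4]
    - [[0,0,0],[0,0,0.079],0.4]
    - [[0,0,0],[0,0,0.079],0.4]
    - [[0,0,0],[0,0,0.079],0.4]
    - [[0,0,0],[0,0,0.078],0.4]

```text
t: 8.62
eef_pos: [0.4484, -0.0239, 0.297]
tcp_rot: [3.141, 0.031, -0.005]
force: [-0.2, -0.3, 0.5]
gripper_width: 0.0597
```

Emit:
servo_tool:
  plan:
    - [[0,0,0],[0,0,0.078],0.4]
    - [[0.137,-0.075,0.073],[0,0,0],0.4]
    - [[0.137,-0.075,0.073],[0,0,0],0.4]
    - [[0.137,-0.075,0.073],[0,0,0],0.4]
    - [[0.137,-0.075,0.073],[0,0,0],0.4]

```text
t: 9.03
eef_pos: [0.5641, 0.0263, 0.238]
tcp_rot: [3.138, -0.144, -0.004]
force: [0.0, 0.0, -0.2]
gripper_width: 0.0601
```

Emit:
servo_tool:
  plan:
    - [[0,0,0],[0,-0.075,0],0.4]
    - [[0,0,0],[0,-0.075,0],0.4]
    - [[0,0,0],[0,-0.075,0],0.4]
    - [[0,0,0],[0,-0.075,0],0.4]
    - [[0,0,0],[0,-0.075,0],0.4]
    - [[0,0,0],[0,-0.075,0],0.4]
    - [[0,0,0],[0,-0.075,0],0.4]
    - [[0,0,0],[0,0,0],0.4]
    - [[0,0,0],[0,0,0],0.4]

```text
t: 9.78
eef_pos: [0.5636, 0.0258, 0.2365]
tcp_rot: [-2.865, 0.133, 1.199]
force: [-0.4, -0.2, -0.1]
gripper_width: 0.0593
```

```bash
python3 - <<'E'
from h import *
where()
D=np.deg2rad
plan([((.5637,.0262,.18),tilt(-.09,-D(45))),((.5637,.0262,.094),None)])
E
```

```text
t 9.78 p [0.5636 0.0258 0.2365] toolx yaw -0.094 z [-0.709  0.064 -0.702] q [ 0.22  0.68  0.37 -0.24 -2.01  1.25] F [-0.4 -0.2 -0.1] T [-0.12 -1.44 -0.04] w 0.0593
2 rows turn [0.0, 0.0024, -0.0009]
[0.101, -0.001, 0.099]
[0.1, -0.001, 0.099]
3 x [0.101, -0.0, 0.101] [0,0,0]
```

Emit:
servo_tool:
  plan:
    - [[0.101,-0.001,0.099],[0,0,0],0.4]
    - [[0.1,-0.001,0.099],[0,0,0],0.4]
    - [[0.101,0,0.101],[0,0,0],0.4]
    - [[0.101,0,0.101],[0,0,0],0.4]
    - [[0.101,0,0.101],[0,0,0],0.4]
    - [[0,0,0],[0,0,0],0.4]
  newtons: 50

```text
t: 10.28
eef_pos: [0.5605, 0.0265, 0.0943]
tcp_rot: [-2.863, 0.132, 1.202]
force: [-0.5, -0.3, -1.2]
gripper_width: 0.0597
```

Emit:
servo_tool:
  plan:
    - [[0,0,0],[0,0,0],-1]
    - [[0,0,0],[0,0,0],-1]
    - [[0,0,0],[0,0,0],-1]
    - [[0,0,0],[0,0,0],-1]
    - [[0,0,0],[0,0,0],-1]
    - [[0,0,0],[0,0,0],-1]

```text
t: 10.78
eef_pos: [0.5651, 0.0265, 0.1008]
tcp_rot: [-2.869, 0.129, 1.184]
force: [3.3, 2.1, 7.0]
gripper_width: 0.0351
```

```bash
python3 - <<'E'
from h import *
where()
D=np.deg2rad
plan([((.564,.026,.16),tilt(-.09,-D(45))),(None,tilt(-.02,D(45))),((.575,.06,.16),None),((.575,.06,.104),None)])
E
```

```text
t 10.78 p [0.5651 0.0265 0.1008] toolx yaw -0.089 z [-0.703  0.064 -0.709] q [ 0.22  0.8   0.24 -0.22 -1.76  1.31] F [3.3 2.1 7. ] T [ 0.32 -0.7  -0.51] w 0.0351
2 x [-0.106, 0.001, -0.103] [0,0,0]
14 x [0,0,0] [-0.0, 0.0748, -0.0037]
1 x [0.036, -0.171, 0.036] [0,0,0]
2 x [-0.099, -0.0, 0.099] [0,0,0]
```

Emit:
servo_tool:
  plan:
    - [[-0.106,0,-0.103],[0,0,0],-1]
    - [[-0.106,0,-0.103],[0,0,0],-1]
    - [[0,0,0],[0,0.075,0],-1]
    - [[0,0,0],[0,0.075,0],-1]
    - [[0,0,0],[0,0.075,0],-1]
    - [[0,0,0],[0,0.075,0],-1]
    - [[0,0,0],[0,0.075,0],-1]
    - [[0,0,0],[0,0.075,0],-1]
    - [[0,0,0],[0,0.075,0],-1]
  newtons: 70

```text
t: 11.53
eef_pos: [0.5635, 0.0265, 0.1588]
tcp_rot: [-3.137, 0.143, -0.013]
force: [0.0, -0.1, -1.3]
gripper_width: 0.0348
```

Emit:
servo_tool:
  plan:
    - [[0,0,0],[0,0.075,0],-1]
    - [[0,0,0],[0,0.075,0],-1]
    - [[0,0,0],[0,0.075,0],-1]
    - [[0,0,0],[0,0.075,0],-1]
    - [[0,0,0],[0,0.075,0],-1]
    - [[0,0,0],[0,0.075,0],-1]
    - [[0,0,0],[0,0.075,0],-1]
    - [[0,0,0],[0,0,0],-1]
    - [[0,0,0],[0,0,0],-1]

```text
t: 12.28
eef_pos: [0.5977, -0.0107, 0.1904]
tcp_rot: [2.944, -0.188, 0.739]
force: [0.5, -1.9, -1.4]
gripper_width: 0.0349
```

```bash
python3 - <<'E'
from h import *
where()
a=cam('top','top2.png'); s=cam('scene','scene2.png')
t=np.array(a['pixels'])[200:290,240:420,::-1]; q=np.array(s['pixels'])[170:350,220:460,::-1]
o=np.zeros((600,720,3),np.uint8)
o[:225,:450]=cv2.resize(t,(450,225)); o[230:590,:480]=cv2.resize(q,(480,360)); cv2.imwrite('pics/c4.png',o)
D=np.deg2rad
plan([((.575,.06,.155),tilt(-.02,D(45))),((.575,.06,.104),None)])
E
```

```text
t 12.28 p [ 0.5977 -0.0107  0.1904] toolx yaw -0.108 z [ 0.463 -0.127 -0.877] q [ 0.21  0.21 -0.79  1.09 -0.25  0.21] F [ 0.5 -1.9 -1.4] T [ 0.27  1.02 -0.03] w 0.0349
3 rows turn [0.0283, 0.065, -0.0132]
[-0.073, -0.113, 0.019]
[-0.072, -0.113, 0.017]
[-0.071, -0.114, 0.014]
2 x [-0.09, -0.0, 0.09] [0,0,0]
```

View pics/c4.png

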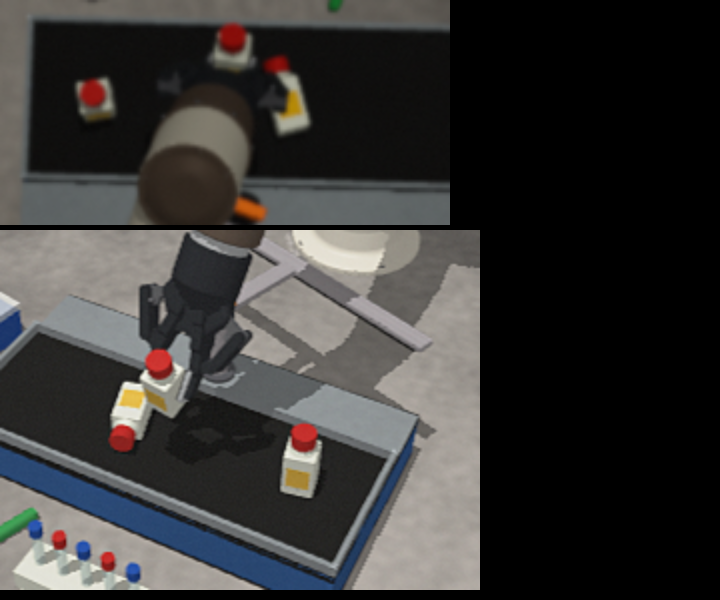

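```bash
python3 - <<'E'
from h import *
plan([((.575,.03,.2),tilt(.1,.35)),((.573,.05,.19),tilt(1.1,.785))])
E
```

```text
3 rows turn [0.0356, -0.0306, -0.0433]
[-0.032, -0.058, -0.041]
[-0.03, -0.062, -0.036]
[-0.028, -0.066, -0.031]
10 rows turn [0.0361, 0.0265, -0.0566]
[-0.002, -0.01, 0.005]
[-0.001, -0.01, 0.005]
[-0.0, -0.01, 0.006]
[0.0, -0.009, 0.006]
[0.001, -0.009, 0.007]
[0.001, -0.009, 0.007]
[0.002, -0.008, 0.008]
[0.002, -0.007, 0.008]
[0.002, -0.007, 0.009]
[0.002, -0.006, 0.009]
```

Emit:
servo_tool:
  plan:
    - [[-0.032,-0.058,-0.041],[0.036,-0.031,-0.043],-1]
    - [[-0.03,-0.062,-0.036],[0.036,-0.031,-0.043],-1]
    - [[-0.028,-0.066,-0.031],[0.036,-0.031,-0.043],-1]
    - [[0,0,0],[0,0,0],-1]

```text
t: 12.72
eef_pos: [0.5962, 0.002, 0.2018]
tcp_rot: [3.009, -0.037, 0.664]
force: [0.8, 1.0, -0.3]
gripper_width: 0.0351
```

```bash
python3 - <<'E'
from h import *
where()
plan([((.573,.05,.19),tilt(1.1,.785))])
E
```

```text
t 12.72 p [0.5962 0.002  0.2018] toolx yaw -0.012 z [ 0.42  -0.064 -0.905] q [ 0.33  0.21 -0.63  0.55 -0.39  0.74] F [ 0.8  1.  -0.3] T [0.27 0.78 0.09] w 0.0351
10 rows turn [0.0462, 0.0228, -0.0606]
[-0.013, -0.024, -0.001]
[-0.011, -0.025, 0.0]
[-0.009, -0.026, 0.002]
[-0.006, -0.026, 0.003]
[-0.004, -0.027, 0.005]
[-0.002, -0.026, 0.007]
[0.0, -0.026, 0.008]
[0.002, -0.025, 0.01]
[0.004, -0.024, 0.012]
[0.006, -0.023, 0.014]
```

Emit:
servo_tool:
  plan:
    - [[-0.013,-0.024,0],[0.046,0.023,-0.06],-1]
    - [[-0.011,-0.025,0],[0.046,0.023,-0.06],-1]
    - [[-0.009,-0.026,0.002],[0.046,0.023,-0.06],-1]
    - [[-0.006,-0.026,0.003],[0.046,0.023,-0.06],-1]
    - [[-0.004,-0.027,0.005],[0.046,0.023,-0.06],-1]
    - [[-0.002,-0.026,0.007],[0.046,0.023,-0.06],-1]
    - [[0,-0.026,0.008],[0.046,0.023,-0.06],-1]
    - [[0.002,-0.025,0.01],[0.046,0.023,-0.06],-1]
    - [[0.004,-0.024,0.012],[0.046,0.023,-0.06],-1]
    - [[0.006,-0.023,0.014],[0.046,0.023,-0.06],-1]

```text
t: 13.55
eef_pos: [0.5814, 0.0187, 0.1874]
tcp_rot: [-2.645, -0.899, -0.824]
force: [0.4, -0.5, -1.5]
gripper_width: 0.035
```

```bash
python3 - <<'E'
from h import *
where()
plan([((.573,.05,.17),tilt(1.1,.785))])
E
```

```text
t 13.55 p [0.5814 0.0187 0.1874] toolx yaw 0.642 z [ 0.437  0.379 -0.816] q [ 0.09  0.24 -0.29 -0.63 -0.61  2.58] F [ 0.4 -0.5 -1.5] T [-0.99  1.12  0.02] w 0.035
4 rows turn [0.0424, 0.0265, -0.0589]
[-0.0, -0.036, 0.028]
[0.002, -0.035, 0.03]
[0.003, -0.032, 0.032]
[0.005, -0.03, 0.035]
```

Emit:
servo_tool:
  plan:
    - [[0,-0.036,0.028],[0.042,0.027,-0.059],-1]
    - [[0.002,-0.035,0.03],[0.042,0.027,-0.059],-1]
    - [[0.003,-0.032,0.032],[0.042,0.027,-0.059],-1]
    - [[0.005,-0.03,0.035],[0.042,0.027,-0.059],-1]
    - [[0,0,0],[0,0,0],-1]

```text
t: 13.97
eef_pos: [0.5833, 0.0613, 0.1939]
tcp_rot: [-2.277, -1.308, -0.861]
force: [0.3, -0.1, -0.2]
gripper_width: 0.0345
```

```bash
python3 - <<'E'
from h import *
where()
yb=-.09
bz=Ro.from_rotvec([-2.869,.129,1.184]).inv().apply([np.cos(yb),np.sin(yb),0]); print('bottle z in tool',bz)
p,R,s=st(); print('now',R.apply(bz)); 
off=Ro.from_rotvec([-2.869,.129,1.184]).inv().apply(np.array([.5637,.0262,.088])-np.array([.5651,.0265,.1008]))
Rt=Ro.align_vectors([[0,0,1],[np.cos(1.1),np.sin(1.1),0]],[bz,[.707,0,.707]],weights=[10,1])[0]; 
print('body centre rel TCP at end',Rt.apply(off), Rt.apply(bz))
goal=np.array([.5805,.06,.101])-Rt.apply(off); print(goal)
plan([(goal+[0,0,.04],Rt),(goal,None)])
E
```

```text
t 13.97 p [0.5833 0.0613 0.1939] toolx yaw 1.033 z [ 0.321  0.589 -0.742] q [ 0.01  0.31 -0.16 -0.85 -0.9   3.09] F [ 0.3 -0.1 -0.2] T [-1.28  0.54 -0.12] w 0.0345
bottle z in tool [ 7.08920429e-01 -2.20973039e-04 -7.05288435e-01]
now [0.04316083 0.03678858 0.99839058]
body centre rel TCP at end [ 0.00619394  0.01120925 -0.00137036] [1.05888145e-04 2.08044755e-04 9.99999973e-01]
[0.57430606 0.04879075 0.10237036]
2 rows turn [0.0067, 0.0176, -0.0163]
[-0.115, -0.001, 0.07]
[-0.117, -0.004, 0.067]
2 x [-0.071, 0.0, 0.071] [0,0,0]
```

```bash
python3 - <<'E'
from h import *
bz=np.array([.7089,0,-.7053]);G=Ro.from_rotvec([-2.869,.129,1.184])
off=G.inv().apply(np.array([.5637,.0262,.088])-np.array([.5651,.0265,.1008]))
for y in [.8]:
    Rt=Ro.align_vectors([[0,0,1],[np.cos(y),np.sin(y),0]],[bz,[.707,0,.707]],weights=[10,1])[0]
    goal=np.array([.5805,.06,.101])-Rt.apply(off); print(goal)
    plan([(goal+[0,0,.05],Rt),(goal,None)])
E
```

```text
[0.57126995 0.05112206 0.10237052]
3 rows turn [-0.0415, 0.0123, 0.0374]
[-0.065, -0.008, 0.035]
[-0.066, -0.006, 0.033]
[-0.067, -0.004, 0.032]
2 x [-0.089, -0.0, 0.088] [0,0,0]
```

Emit:
servo_tool:
  plan:
    - [[-0.065,-0.008,0.035],[-0.042,0.012,0.037],-1]
    - [[-0.066,-0.006,0.033],[-0.042,0.012,0.037],-1]
    - [[-0.067,-0.004,0.032],[-0.042,0.012,0.037],-1]
    - [[0,0,0],[0,0,0],-1]

```text
t: 14.3
eef_pos: [0.5665, 0.0545, 0.1543]
tcp_rot: [-2.46, -1.025, -0.993]
force: [-0.6, 0.3, -0.8]
gripper_width: 0.0347
```

```bash
python3 - <<'E'
from h import *
where()
bz=np.array([.7089,0,-.7053]);G=Ro.from_rotvec([-2.869,.129,1.184])
off=G.inv().apply(np.array([.5637,.0262,.088])-np.array([.5651,.0265,.1008]))
y=.8
print(st()[1].apply(bz))
Rt=Ro.align_vectors([[0,0,1],[np.cos(y),np.sin(y),0]],[bz,[.707,0,.707]],weights=[10,1])[0]
goal=np.array([.5805,.06,.101])-Rt.apply(off); print(goal)
plan([(goal+[0,0,.02],Rt),(goal,None)])
s=cam('scene'); q=np.array(s['pixels'])[170:350,220:460,::-1]
a=cam('top');t=np.array(a['pixels'])[200:290,240:420,::-1];
o=np.zeros((600,720,3),np.uint8)
o[:225,:450]=cv2.resize(t,(450,225)); o[230:590,:480]=cv2.resize(q,(480,360)); cv2.imwrite('pics/c5.png',o)
E
```

```text
t 14.3 p [0.5665 0.0545 0.1543] toolx yaw 0.785 z [ 0.485  0.5   -0.717] q [ 0.    0.28 -0.31 -1.   -0.63  3.09] F [-0.6  0.3 -0.8] T [-1.16  1.24  0.11] w 0.0347
[0.01741911 0.00707551 0.99981689]
[0.57126995 0.05112206 0.10237052]
1 rows turn [-0.0, 0.0113, -0.007]
[-0.108, 0.03, 0.117]
1 x [-0.071, -0.0, 0.071] [0,0,0]
```

View pics/c5.png

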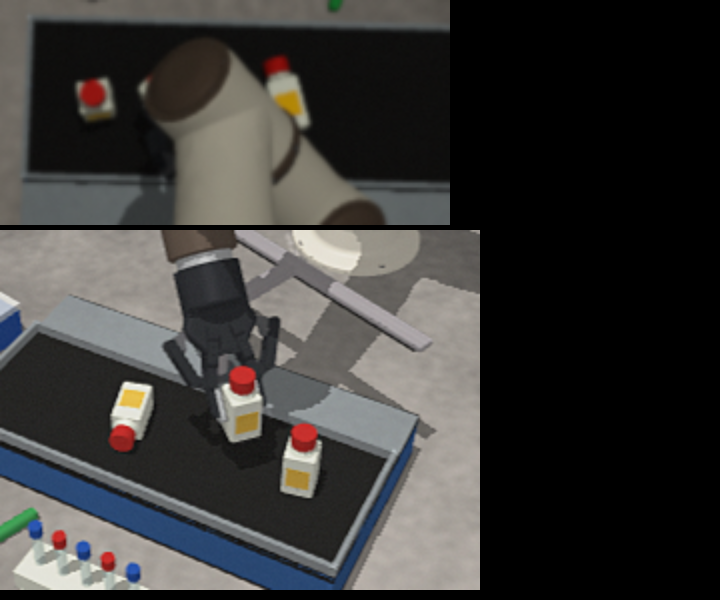

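Emit:
servo_tool:
  plan:
    - [[-0.06,0,0.061],[0,0,0],-1]
    - [[-0.06,0,0.061],[0,0,0],-1]
    - [[-0.042,0,0.043],[0,0,0],-1]
    - [[0,0,0],[0,0,0],-1]
    - [[0,0,0],[0,0,0],-1]

```text
t: 14.82
eef_pos: [0.5761, 0.0622, 0.1279]
tcp_rot: [-2.484, -1.023, -0.963]
force: [-0.7, -0.4, -1.1]
gripper_width: 0.0348
```

```bash
python3 - <<'E'
from h import *
where()
print(st()[1].apply([.7089,0,-.7053]))
E
```

```text
t 14.82 p [0.5761 0.0622 0.1279] toolx yaw 0.776 z [ 0.473  0.484 -0.736] q [ 0.03  0.33 -0.31 -1.01 -0.59  3.1 ] F [-0.7 -0.4 -1.1] T [-1.1   1.12  0.02] w 0.0348
[0.03830965 0.02393119 0.99897296]
```

```bash
cat >> h.py <<'E'
def fk(q,a=1,b=1):
    return Ro.from_euler('z',q[0])*Ro.from_euler('y',a*q[1]+b*q[2])*Ro.from_euler('x',q[3])*Ro.from_euler('y',q[4])*Ro.from_euler('x',q[5])
E
python3 - <<'E'
from h import *
import itertools
data=[([.03,.33,-.31,-1.01,-.59,3.1],[-2.484,-1.023,-.963]),([.33,.21,-.63,.55,-.39,.74],[3.009,-.037,.664]),([.22,.68,.37,-.24,-2.01,1.25],[-2.865,.133,1.199]),([.31,.04,-.3,0,-1.22,2.47],[2.579,1.783,.019])]
best=[]
for a,b,s4,s5,s6 in itertools.product([1,-1],repeat=5):
    C=[]
    for q,r in data:
        q=np.array(q)*[1,1,1,s4,s5,s6]; C.append(fk(q,a,b).inv()*Ro.from_rotvec(r))
    m=Ro.concatenate(C).mean(); best.append((max((m.inv()*c).magnitude() for c in C),a,b,s4,s5,s6,m.as_matrix().round(2).tolist()))
best.sort(key=lambda x:x[0])
for x in best[:3]: print(x)
E
```

```text
(0.007109672170660118, 1, -1, -1, -1, -1, [[0.0, -0.0, 1.0], [-1.0, 0.0, 0.0], [-0.0, -1.0, -0.0]])
(0.8292369677045147, -1, -1, -1, -1, -1, [[0.52, -0.03, 0.86], [-0.85, 0.12, 0.52], [-0.12, -0.99, 0.04]])
(1.029921291105698, -1, 1, -1, -1, -1, [[0.78, 0.09, 0.63], [-0.63, 0.17, 0.76], [-0.04, -0.98, 0.19]])
```

```bash
cat >> h.py <<'E'
from scipy.optimize import least_squares
K=Ro.from_matrix([[0,0,1],[-1,0,0],[0,-1,0]])
def FK(q,g):
    q=np.array(q); R=fk(q*[1,1,1,-1,-1,-1],1,-1)*K
    z=Ro.from_euler('z',q[0])
    p=z.apply(np.array([g[0],g[1],g[2]])+Ro.from_euler('y',q[1]).apply([0,0,g[3]])+Ro.from_euler('y',q[1]-q[2]).apply([g[4],0,g[5]]))+R.apply([0,0,g[6]])
    return p,R
E
python3 - <<'E'
from h import *
d=[([-1.0394,.3855,.0066,-.0005,-1.194,-.2586],[.1682,-.6013,.2492]),([.3,.05,-.33,0,-1.19,-.32],[.4473,-.0269,.2909]),([.3,.12,-.46,0,-.98,-.2],[.4496,-.0292,.2115]),([.31,.04,-.3,0,-1.22,2.47],[.4525,-.0235,.3052]),([.22,.68,.37,-.24,-2.01,1.25],[.5636,.0258,.2365]),([.22,.8,.24,-.22,-1.76,1.31],[.5651,.0265,.1008]),([.21,.21,-.79,1.09,-.25,.21],[.5977,-.0107,.1904]),([.33,.21,-.63,.55,-.39,.74],[.5962,.002,.2018]),([.09,.24,-.29,-.63,-.61,2.58],[.5814,.0187,.1874]),([.01,.31,-.16,-.85,-.9,3.09],[.5833,.0613,.1939]),([0,.28,-.31,-1,-.63,3.09],[.5665,.0545,.1543]),([.03,.33,-.31,-1.01,-.59,3.1],[.5761,.0622,.1279])]
f=lambda g:np.concatenate([FK(q,g)[0]-p for q,p in d])
r=least_squares(f,[0,-.13,.15,.4,.4,0,.2]); print(r.x.round(4).tolist(),np.abs(r.fun).max())
g=r.x
lo=np.array([-3.0,-1.2,-1.05,-3.1,-2.95,-.2]);hi=np.array([3.,2.05,1.4,2.0,-.2,2.95]);lo[5]=-2.95
open('g.txt','w').write(repr(g.tolist()))
def ik(p,R,q0):
    s=least_squares(lambda q:np.concatenate([(FK(q,g)[0]-p)*5,(FK(q,g)[1].inv()*R).as_rotvec()]),q0,bounds=(lo,hi)); return s.x,np.abs(s.fun).max()
q0=st()[2]['q']
for tl in (.785,):
  for y in np.arange(-2,2.6,.25):
    b=min((ik(np.array([.572,.055,.104]),tilt(y,tl),np.clip(np.array(s),lo,hi)) for s in ([0,.3,-.3,-1,-.6,2.9],[.3,.3,-.3,1,-.6,0],[0,.5,-.2,0,-1,1])),key=lambda x:x[1])
    print(round(y,2),b[0].round(2),b[1].round(3))
E
```

```text
[0.188, -0.1205, 0.0028, 0.4653, 0.1926, 0.0576, 0.2133] 0.08977879415008352
-2.0 [ 0.48  0.69 -0.17  0.46 -1.4  -1.15] 0.0
-1.75 [ 0.52  0.63 -0.32  0.61 -1.25 -1.08] 0.0
-1.5 [ 0.55  0.57 -0.48  0.78 -1.1  -1.06] 0.0
-1.25 [ 0.58  0.51 -0.64  0.99 -0.96 -1.07] 0.0
-1.0 [ 0.59  0.46 -0.79  1.25 -0.84 -1.14] 0.0
-0.75 [ 0.58  0.41 -0.93  1.58 -0.76 -1.25] 0.0
-0.5 [ 0.55  0.37 -1.05  1.95 -0.72 -1.37] 0.001
-0.25 [ 0.51  0.32 -1.    2.   -0.58 -1.14] 0.066
0.0 [ 0.44  0.27 -0.91  2.   -0.38 -0.84] 0.146
0.25 [ 0.38  0.26 -0.84  2.   -0.2  -0.56] 0.208
0.5 [ 0.39  0.25 -0.84  2.   -0.2  -0.37] 0.24
0.75 [ 0.22  0.31 -0.65 -0.98 -0.28  2.95] 0.283
1.0 [ 0.2   0.36 -0.54 -0.79 -0.46  2.95] 0.321
1.25 [ 0.19  0.4  -0.41 -0.63 -0.64  2.95] 0.367
1.5 [ 0.2   0.45 -0.28 -0.51 -0.83  2.95] 0.412
1.75 [ 0.21  0.5  -0.15 -0.41 -1.01  2.95] 0.445
2.0 [ 0.23  0.56 -0.02 -0.35 -1.19  2.95] 0.579
2.25 [ 0.11  1.16  1.4  -0.94 -2.41  2.95] 0.398
2.5 [ 0.13  1.19  1.4  -1.04 -2.52  2.95] 0.41
```

```bash
python3 - <<'E'
from h import *
plan([((.573,.03,.2),tilt(.5,.1)),(None,down(-1.4)),(None,tilt(-1.4,.785))])
E
```

```text
6 rows turn [-0.0143, -0.0709, 0.029]
[0.026, 0.017, -0.058]
[0.02, 0.017, -0.06]
[0.014, 0.017, -0.062]
[0.008, 0.018, -0.063]
[0.002, 0.019, -0.063]
[-0.003, 0.021, -0.062]
16 x [0,0,0] [-0.004, -0.0028, 0.0791]
7 x [0,0,0] [0.0, 0.0748, 0.0]
```

Emit:
servo_tool:
  plan:
    - [[0.026,0.017,-0.058],[-0.014,-0.071,0.029],-1]
    - [[0.02,0.017,-0.06],[-0.014,-0.071,0.029],-1]
    - [[0.014,0.017,-0.062],[-0.014,-0.071,0.029],-1]
    - [[0.008,0.018,-0.063],[-0.014,-0.071,0.029],-1]
    - [[0.002,0.019,-0.063],[-0.014,-0.071,0.029],-1]
    - [[-0.003,0.021,-0.062],[-0.014,-0.071,0.029],-1]
    - [[0,0,0],[0,0,0],-1]

```text
t: 15.4
eef_pos: [0.5683, 0.0349, 0.1755]
tcp_rot: [-2.871, -0.874, -0.39]
force: [0.1, 1.4, 0.2]
gripper_width: 0.0345
```

```bash
python3 - <<'E'
from h import *
where()
plan([((.573,.03,.2),down(-1.4)),(None,tilt(-1.4,.785))])
E
```

```text
t 15.4 p [0.5683 0.0349 0.1755] toolx yaw 0.586 z [ 0.21   0.184 -0.96 ] q [ 0.28  0.27 -0.33 -0.18 -0.72  2.  ] F [0.1 1.4 0.2] T [-0.27  0.35 -0.02] w 0.0345
17 rows turn [-0.0119, -0.0057, 0.0775]
[0.002, 0.002, -0.007]
[0.002, 0.002, -0.007]
[0.003, 0.001, -0.007]
[0.003, 0.001, -0.007]
[0.003, 0.001, -0.007]
[0.003, 0.001, -0.007]
[0.003, 0.001, -0.007]
[0.003, 0.0, -0.007]
[0.003, 0.0, -0.007]
[0.003, 0.0, -0.007]
[0.003, -0.0, -0.007]
[0.003, -0.0, -0.007]
[0.002, -0.001, -0.007]
[0.002, -0.001, -0.007]
[0.002, -0.001, -0.007]
[0.002, -0.001, -0.007]
[0.002, -0.001, -0.007]
7 x [0,0,0] [0.0, 0.0748, 0.0]
```

Emit:
servo_tool:
  plan:
    - [[0.003,0.002,-0.02],[-0.012,-0.006,0.078],-1]
    - [[0.003,0.002,-0.02],[-0.012,-0.006,0.078],-1]
    - [[0.003,0.001,-0.02],[-0.012,-0.006,0.078],-1]
    - [[0.003,0.001,-0.02],[-0.012,-0.006,0.078],-1]
    - [[0.003,0,-0.02],[-0.012,-0.006,0.078],-1]
    - [[0.003,0,-0.02],[-0.012,-0.006,0.078],-1]
    - [[0.003,0,0],[-0.012,-0.006,0.078],-1]
    - [[0.003,0,0],[-0.012,-0.006,0.078],-1]
    - [[0.003,0,0],[-0.012,-0.006,0.078],-1]
    - [[0.003,0,0],[-0.012,-0.006,0.078],-1]

```text
t: 16.23
eef_pos: [0.566, 0.0297, 0.1957]
tcp_rot: [-2.943, 0.912, -0.17]
force: [0.3, 0.1, -1.0]
gripper_width: 0.0351
```

Emit:
servo_tool:
  plan:
    - [[0.003,0,0],[-0.012,-0.006,0.078],-1]
    - [[0.003,0,0],[-0.012,-0.006,0.078],-1]
    - [[0.003,0,0],[-0.012,-0.006,0.078],-1]
    - [[0.003,0,0],[-0.012,-0.006,0.078],-1]
    - [[0.003,0,0],[-0.012,-0.006,0.078],-1]
    - [[0.003,0,0],[-0.012,-0.006,0.078],-1]
    - [[0.003,0,0],[-0.012,-0.006,0.078],-1]
    - [[0,0,0],[0,0,0],-1]

```text
t: 16.9
eef_pos: [0.5693, 0.0264, 0.1958]
tcp_rot: [2.382, -2.043, -0.024]
force: [0.0, 0.7, -0.1]
gripper_width: 0.0348
```

Emit:
servo_tool:
  plan:
    - [[0,0,0],[0,0.075,0],-1]
    - [[0,0,0],[0,0.075,0],-1]
    - [[0,0,0],[0,0.075,0],-1]
    - [[0,0,0],[0,0.075,0],-1]
    - [[0,0,0],[0,0.075,0],-1]
    - [[0,0,0],[0,0.075,0],-1]
    - [[0,0,0],[0,0.075,0],-1]
    - [[0,0,0],[0,0,0],-1]

```text
t: 17.57
eef_pos: [0.5676, 0.0271, 0.1934]
tcp_rot: [1.919, -1.617, 0.773]
force: [-0.7, -1.1, -1.8]
gripper_width: 0.0348
```

```bash
cat >>h.py <<'E'
def place(body,y,bz,off,up=.05):
    Rt=Ro.align_vectors([[0,0,1],[np.cos(y),np.sin(y),0]],[bz,[.707,0,.707]],weights=[10,1])[0]
    goal=np.array(body)-Rt.apply(off); print('goal',goal,'z now',st()[1].apply(bz).round(3))
    plan([(goal+[0,0,up],Rt),(goal,None)])
E
python3 - <<'E'
from h import *
where()
bz=np.array([.7089,0,-.7053]);G=Ro.from_rotvec([-2.869,.129,1.184])
off=G.inv().apply(np.array([.5637,.0262,.088])-np.array([.5651,.0265,.1008]))
place([.579,.01,.1015],-1.4,bz,off)
E
```

```text
t 17.57 p [0.5676 0.0271 0.1934] toolx yaw -1.388 z [ 0.099 -0.699 -0.708] q [ 0.59  0.44 -0.52  0.77 -1.15 -0.94] F [-0.7 -1.1 -1.8] T [ 1.67  0.22 -0.04] w 0.0348
goal [0.57725412 0.02268714 0.10287052] z now [ 0.022 -0.     1.   ]
2 rows turn [0.0073, 0.0013, 0.0029]
[-0.061, -0.024, 0.082]
[-0.061, -0.023, 0.082]
2 x [-0.089, -0.0, 0.088] [0,0,0]
```

Emit:
servo_tool:
  plan:
    - [[-0.061,-0.024,0.082],[0.007,0.001,0.003],-1]
    - [[-0.061,-0.023,0.082],[0.007,0.001,0.003],-1]
    - [[-0.07,0,0.07],[0,0,0],-1]
    - [[0,0,0],[0,0,0],-1]
    - [[0,0,0],[0,0,0],-1]

```text
t: 17.98
eef_pos: [0.5786, 0.0213, 0.1359]
tcp_rot: [1.922, -1.635, 0.798]
force: [0.7, 0.2, -0.8]
gripper_width: 0.035
```

```bash
python3 - <<'E'
from h import *
where()
bz=np.array([.7089,0,-.7053]);G=Ro.from_rotvec([-2.869,.129,1.184])
off=G.inv().apply(np.array([.5637,.0262,.088])-np.array([.5651,.0265,.1008]))
place([.579,.01,.1015],-1.4,bz,off,.02)
s=cam('scene'); q=np.array(s['pixels'])[170:350,220:460,::-1]
cv2.imwrite('pics/c6.png',cv2.resize(q,(720,540)))
E
```

```text
t 17.98 p [0.5786 0.0213 0.1359] toolx yaw -1.413 z [ 0.118 -0.695 -0.709] q [ 0.55  0.51 -0.58  0.86 -1.04 -1.06] F [ 0.7  0.2 -0.8] T [1.57 0.25 0.04] w 0.035
goal [0.57725412 0.02268714 0.10287052] z now [-0.005 -0.006  1.   ]
1 rows turn [0.0009, 0.0035, -0.0063]
[-0.051, 0.006, 0.04]
1 x [-0.071, -0.0, 0.071] [0,0,0]
```

View pics/c6.png

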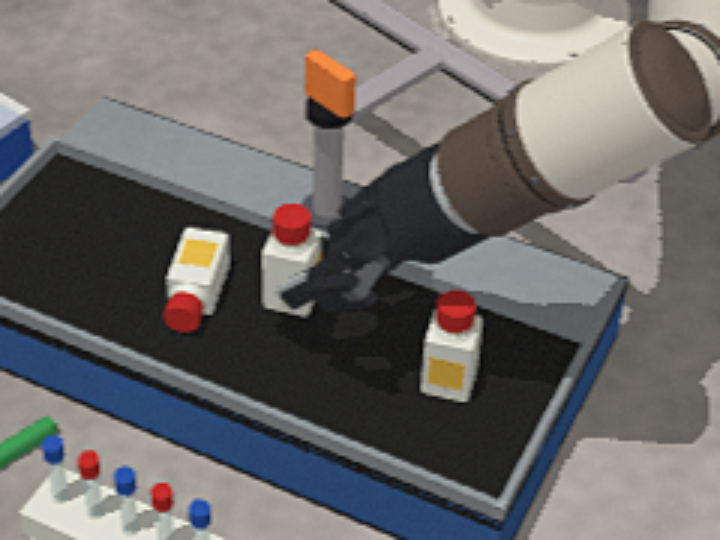

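Emit:
servo_tool:
  plan:
    - [[-0.051,0.006,0.04],[0,0.003,-0.006],-1]
    - [[-0.035,0,0.035],[0,0,0],-1]
    - [[-0.03,0,0.03],[0,0,0],-1]
    - [[0,0,0],[0,0,0],-1]
    - [[0,0,0],[0,0,0],-1]

```text
t: 18.45
eef_pos: [0.5775, 0.0232, 0.1044]
tcp_rot: [1.924, -1.623, 0.802]
force: [-0.3, 0.2, -1.0]
gripper_width: 0.035
```

```bash
python3 - <<'E'
from h import *
where()
E
```

```text
t 18.45 p [0.5775 0.0232 0.1044] toolx yaw -1.402 z [ 0.12  -0.699 -0.705] q [ 0.55  0.56 -0.62  0.91 -0.99 -1.13] F [-0.3  0.2 -1. ] T [ 1.58  0.27 -0.05] w 0.035
```

Emit:
servo_tool:
  plan:
    - [[-0.008,0,0.008],[0,0,0],-1]
    - [[0,0,0],[0,0,0],-1]
    - [[0,0,0],[0,0,0],-0.1]
    - [[0,0,0],[0,0,0],0.1]
    - [[0,0,0],[0,0,0],0.3]
    - [[0,0,0],[0,0,0],0.3]
    - [[0,0,0],[0,0,0],0.3]

```text
t: 19.03
eef_pos: [0.5778, 0.0235, 0.1029]
tcp_rot: [1.924, -1.625, 0.803]
force: [-0.7, -0.3, -0.2]
gripper_width: 0.0559
```

Emit:
servo_tool:
  plan:
    - [[0,0,-0.1],[0,0,0],0.3]
    - [[0,0,-0.15],[0,0,0],0.3]
    - [[0,0,-0.19],[0,0,0],0.3]
    - [[0,0,-0.19],[0,0,0],0.3]
    - [[0,0,0],[0,0,0],0.3]

```text
t: 19.45
eef_pos: [0.5653, 0.1175, 0.1967]
tcp_rot: [1.934, -1.629, 0.812]
force: [1.5, 0.6, 0.7]
gripper_width: 0.0555
```

```bash
python3 - <<'E'
from h import *
where()
s=cam('scene'); q=np.array(s['pixels'])[170:350,220:460,::-1]
a=cam('top');t=np.array(a['pixels'])[200:290,240:420,::-1];
o=np.zeros((600,720,3),np.uint8)
o[:225,:450]=cv2.resize(t,(450,225)); o[230:590,:480]=cv2.resize(q,(480,360)); cv2.imwrite('pics/c7.png',o)
plan([((.571,-.08,.24),tilt(.235-.0,-.785))])
E
```

```text
t 19.45 p [0.5653 0.1175 0.1967] toolx yaw -1.408 z [ 0.133 -0.693 -0.708] q [ 0.73  0.48 -0.43  0.69 -1.23 -0.99] F [1.5 0.6 0.7] T [1.36 0.17 0.07] w 0.0555
18 rows turn [-0.0001, -0.0438, -0.0658]
[0.047, 0.007, 0.028]
[0.048, 0.011, 0.025]
[0.048, 0.016, 0.022]
[0.047, 0.021, 0.019]
[0.046, 0.026, 0.016]
[0.045, 0.03, 0.013]
[0.042, 0.034, 0.01]
[0.039, 0.038, 0.007]
[0.036, 0.042, 0.005]
[0.031, 0.045, 0.003]
[0.027, 0.048, 0.001]
[0.022, 0.051, -0.001]
[0.017, 0.053, -0.002]
[0.011, 0.054, -0.003]
[0.006, 0.055, -0.004]
[0.0, 0.055, -0.004]
[-0.006, 0.055, -0.004]
[-0.011, 0.054, -0.003]
```

View pics/c7.png

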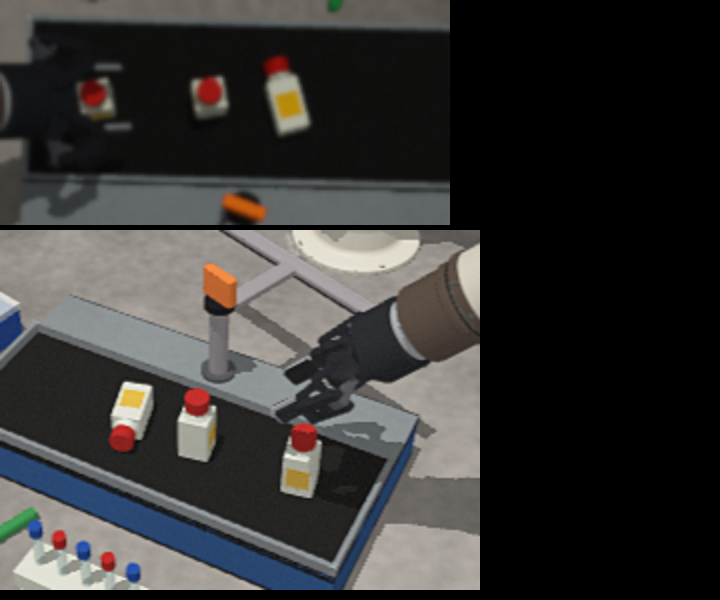

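```bash
python3 - <<'E'
from h import *
plan([((.565,.05,.26),down(-1.4)),((.571,-.08,.25),None),(None,down(.235)),(None,tilt(.235,-.785))])
E
```

```text
7 rows turn [-0.0005, -0.0749, -0.0001]
[0.066, 0.006, -0.003]
[0.065, 0.006, -0.01]
[0.063, 0.006, -0.017]
[0.061, 0.006, -0.024]
[0.058, 0.006, -0.031]
[0.054, 0.006, -0.037]
[0.05, 0.006, -0.043]
4 x [0.161, 0.02, 0.013] [0,0,0]
14 x [0,0,0] [-0.0, 0.0, -0.0779]
7 x [0,0,0] [0.0, -0.0748, 0.0]
```

Emit:
servo_tool:
  plan:
    - [[0.066,0.006,-0.003],[0,-0.075,0],0.3]
    - [[0.065,0.006,-0.01],[0,-0.075,0],0.3]
    - [[0.063,0.006,-0.017],[0,-0.075,0],0.3]
    - [[0.061,0.006,-0.024],[0,-0.075,0],0.3]
    - [[0.058,0.006,-0.031],[0,-0.075,0],0.3]
    - [[0.054,0.006,-0.037],[0,-0.075,0],0.3]
    - [[0.05,0.006,-0.043],[0,-0.075,0],0.3]
    - [[0.161,0.02,0.013],[0,0,-0.078],0.3]

```text
t: 20.22
eef_pos: [0.5677, 0.0153, 0.2597]
tcp_rot: [-2.507, 1.875, -0.005]
force: [1.3, -0.2, 1.1]
gripper_width: 0.0558
```

Emit:
servo_tool:
  plan:
    - [[0,0,0],[0,0,-0.078],0.3]
    - [[0,0,0],[0,0,-0.078],0.3]
    - [[0,0,0],[0,0,-0.078],0.3]
    - [[0,0,0],[0,0,-0.078],0.3]
    - [[0,0,0],[0,0,-0.078],0.3]
    - [[0,0,0],[0,0,-0.078],0.3]
    - [[0,0,0],[0,0,-0.078],0.3]
    - [[0,0,0],[0,0,-0.078],0.3]
    - [[0,0,0],[0,0,-0.078],0.3]
    - [[0,0,0],[0,0,-0.078],0.3]

```text
t: 21.05
eef_pos: [0.5648, 0.0149, 0.2549]
tcp_rot: [3.135, -0.173, -0.002]
force: [-0.7, 0.1, -0.4]
gripper_width: 0.0553
```

```bash
python3 - <<'E'
from h import *
where()
plan([((.571,-.08,.25),down(.235)),(None,tilt(.235,-.785)),((.571,-.08,.1),None)])
E
```

```text
t 21.05 p [0.5648 0.0149 0.2549] toolx yaw -0.111 z [-0.001 -0.001 -1.   ] q [ 0.31  0.28 -0.13  0.   -1.16  1.15] F [-0.7  0.1 -0.4] T [ 0.03 -0.06 -0.01] w 0.0553
3 rows turn [0.0003, 0.0003, -0.0768]
[0.028, 0.156, 0.008]
[0.01, 0.158, 0.008]
[-0.009, 0.158, 0.008]
7 x [0,0,0] [0.0, -0.0748, 0.0]
4 x [0.133, -0.0, 0.133] [0,0,0]
```

Emit:
servo_tool:
  plan:
    - [[0.028,0.156,0.008],[0,0,-0.077],0.3]
    - [[0.01,0.158,0.008],[0,0,-0.077],0.3]
    - [[-0.009,0.158,0.008],[0,0,-0.077],0.3]
    - [[0,0,0],[0,-0.075,0],0.3]
    - [[0,0,0],[0,-0.075,0],0.3]
    - [[0,0,0],[0,-0.075,0],0.3]
    - [[0,0,0],[0,-0.075,0],0.3]
    - [[0,0,0],[0,-0.075,0],0.3]
    - [[0,0,0],[0,-0.075,0],0.3]
    - [[0,0,0],[0,-0.075,0],0.3]

```text
t: 21.88
eef_pos: [0.5715, -0.0796, 0.251]
tcp_rot: [2.799, 0.323, -1.172]
force: [0.5, -0.4, 0.4]
gripper_width: 0.0553
```

Emit:
servo_tool:
  plan:
    - [[0.13,0,0.13],[0,0,0],0.3]
    - [[0.13,0,0.13],[0,0,0],0.3]
    - [[0,0,0],[0,0,0],0.3]
    - [[0,0,0],[0,0,0],0.3]

```text
t: 22.22
eef_pos: [0.5705, -0.0797, 0.1763]
tcp_rot: [2.799, 0.324, -1.172]
force: [0.1, 0.4, 1.1]
gripper_width: 0.0551
```

```bash
python3 - <<'E'
from h import *
where()
plan([((.571,-.08,.101),tilt(.235,-.785))])
E
```

```text
t 22.22 p [ 0.5705 -0.0797  0.1763] toolx yaw 0.23 z [-0.694 -0.164 -0.701] q [ 0.17  0.74  0.21  0.05 -1.83  1.63] F [0.1 0.4 1.1] T [ 0.24 -1.4   0.05] w 0.0551
2 rows turn [-0.0007, 0.0028, -0.0011]
[0.135, 0.001, 0.131]
[0.134, 0.001, 0.132]
```

Emit:
servo_tool:
  plan:
    - [[0.135,0,0.131],[0,0,0],0.3]
    - [[0.134,0,0.132],[0,0,0],0.3]
    - [[0,0,0],[0,0,0],0.3]
    - [[0,0,0],[0,0,0],-1]
    - [[0,0,0],[0,0,0],-1]
    - [[0,0,0],[0,0,0],-1]
    - [[0,0,0],[0,0,0],-1]
    - [[0,0,0],[0,0,0],-1]

```text
t: 22.88
eef_pos: [0.5745, -0.0786, 0.1063]
tcp_rot: [2.805, 0.327, -1.153]
force: [3.8, 0.2, 6.3]
gripper_width: 0.0349
```

```bash
python3 - <<'E'
from h import *
where()
p,R,s=st()
y=.23
bz=R.inv().apply([np.cos(y),np.sin(y),0]); off=R.inv().apply(np.array([.571,-.08,.088])-p); np.save('b.npy',[bz,off]); print(bz,off)
plan([((.571,-.1,.2),None),(None,down(.235)),(None,down(-1.4)),(None,tilt(-1.4,.785))])
E
```

```text
t 22.88 p [ 0.5745 -0.0786  0.1063] toolx yaw 0.231 z [-0.684 -0.165 -0.711] q [ 0.17  0.81  0.16  0.05 -1.7   1.62] F [3.8 0.2 6.3] T [ 0.25 -0.82 -0.08] w 0.0349
[ 0.71088548  0.00364035 -0.70329836] [0.01016855 0.00050264 0.01561792]
3 x [-0.12, 0.034, -0.101] [0,0,0]
7 x [0,0,0] [0.0002, 0.0743, -0.0002]
14 x [0,0,0] [0.0, -0.0, 0.0779]
7 x [0,0,0] [0.0, 0.0748, 0.0]
```

Emit:
servo_tool:
  plan:
    - [[-0.06,0.017,-0.05],[0,0,0],-1]
    - [[-0.12,0.034,-0.101],[0,0,0],-1]
    - [[-0.12,0.034,-0.101],[0,0,0],-1]
    - [[-0.06,0.017,-0.05],[0,0,0],-1]
    - [[0,0,0],[0,0,0],-1]
  newtons: 80

```text
t: 23.3
eef_pos: [0.5707, -0.1014, 0.2021]
tcp_rot: [2.808, 0.325, -1.148]
force: [0.7, -0.1, -1.3]
gripper_width: 0.0343
```

Emit:
servo_tool:
  plan:
    - [[0,0,0],[0,0.0745,0],-1]
    - [[0,0,0],[0,0.0745,0],-1]
    - [[0,0,0],[0,0.0745,0],-1]
    - [[0,0,0],[0,0.0745,0],-1]
    - [[0,0,0],[0,0.0745,0],-1]
    - [[0,0,0],[0,0.0745,0],-1]
    - [[0,0,0],[0,0.0745,0],-1]
    - [[0,0,0],[0,0,0.078],-1]
    - [[0,0,0],[0,0,0.078],-1]
    - [[0,0,0],[0,0,0.078],-1]

```text
t: 24.13
eef_pos: [0.568, -0.1003, 0.1969]
tcp_rot: [3.134, -0.196, -0.006]
force: [0.5, 0.8, -1.1]
gripper_width: 0.0348
```

Emit:
servo_tool:
  plan:
    - [[0,0,0],[0,0,0.078],-1]
    - [[0,0,0],[0,0,0.078],-1]
    - [[0,0,0],[0,0,0.078],-1]
    - [[0,0,0],[0,0,0.078],-1]
    - [[0,0,0],[0,0,0.078],-1]
    - [[0,0,0],[0,0,0.078],-1]
    - [[0,0,0],[0,0,0.078],-1]
    - [[0,0,0],[0,0,0.078],-1]
    - [[0,0,0],[0,0,0.078],-1]
    - [[0,0,0],[0,0,0.078],-1]

```text
t: 24.97
eef_pos: [0.5684, -0.1001, 0.1962]
tcp_rot: [2.503, -1.893, -0.005]
force: [-0.2, 0.3, -0.4]
gripper_width: 0.0343
```

```bash
python3 - <<'E'
from h import *
where()
bz,off=np.load('b.npy')
plan([((.571,-.13,.2),tilt(-1.4,.1))])
place([.576,-.14,.1015],-1.4,bz,off)
E
```

```text
t 24.97 p [ 0.5684 -0.1001  0.1962] toolx yaw -1.295 z [-0.005 -0.001 -1.   ] q [ 0.11  0.35 -0.19  0.   -1.04  0.17] F [-0.2  0.3 -0.4] T [ 0.08 -0.    0.01] w 0.0343
2 rows turn [-0.0001, 0.0333, 0.0351]
[0.074, 0.014, -0.01]
[0.075, 0.01, -0.006]
goal [ 0.57340685 -0.1219254   0.10526245] z now [ 0.194 -0.684  0.703]
7 rows turn [-0.0038, 0.0752, 0.0095]
[0.016, 0.001, 0.029]
[0.013, 0.0, 0.031]
[0.009, -0.0, 0.032]
[0.005, -0.0, 0.033]
[0.002, -0.001, 0.033]
[-0.002, -0.001, 0.033]
[-0.006, -0.001, 0.033]
2 x [-0.089, -0.0, 0.088] [0,0,0]
```

Emit:
servo_tool:
  plan:
    - [[0.016,0,0.029],[-0.004,0.075,0.01],-1]
    - [[0.013,0,0.031],[-0.004,0.075,0.01],-1]
    - [[0.009,0,0.032],[-0.004,0.075,0.01],-1]
    - [[0.005,0,0.033],[-0.004,0.075,0.01],-1]
    - [[0.002,0,0.033],[-0.004,0.075,0.01],-1]
    - [[-0.002,0,0.033],[-0.004,0.075,0.01],-1]
    - [[-0.006,0,0.033],[-0.004,0.075,0.01],-1]
    - [[0,0,0],[0,0,0],-1]
    - [[0,0,0],[0,0,0],-1]

```text
t: 25.72
eef_pos: [0.573, -0.1223, 0.1548]
tcp_rot: [1.931, -1.62, 0.79]
force: [-0.7, 0.4, 0.4]
gripper_width: 0.0347
```

```bash
python3 - <<'E'
from h import *
where()
bz,off=np.load('b.npy')
place([.576,-.14,.1015],-1.4,bz,off,.02)
s=cam('scene'); q=np.array(s['pixels'])[170:350,180:420,::-1]
cv2.imwrite('pics/c8.png',cv2.resize(q,(720,540)))
E
```

```text
t 25.72 p [ 0.573  -0.1223  0.1548] toolx yaw -1.392 z [ 0.116 -0.695 -0.709] q [ 0.27  0.43 -0.71  1.09 -0.91 -1.  ] F [-0.7  0.4  0.4] T [1.57 0.28 0.  ] w 0.0347
goal [ 0.57340685 -0.1219254   0.10526245] z now [ 0.004 -0.008  1.   ]
1 rows turn [0.0008, 0.0053, 0.002]
[-0.105, -0.003, 0.103]
1 x [-0.071, -0.0, 0.07] [0,0,0]
```

View pics/c8.png

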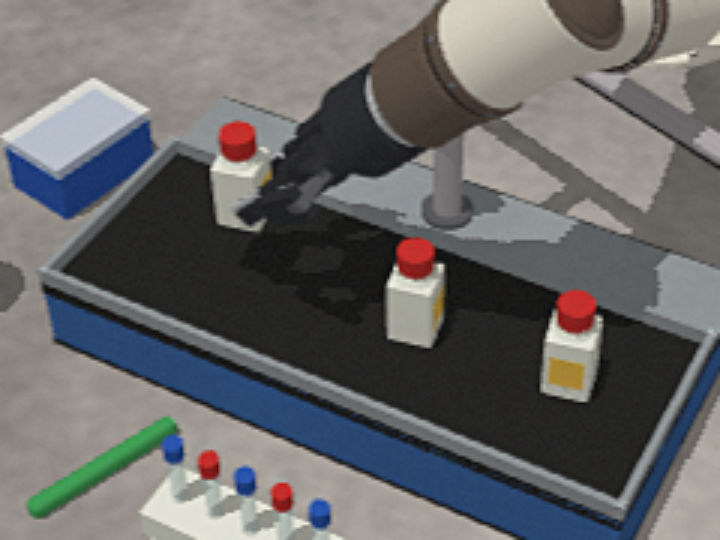

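Emit:
servo_tool:
  plan:
    - [[-0.07,0,0.07],[0,0.003,0],-1]
    - [[-0.07,0,0.07],[0,0,0],-1]
    - [[-0.027,0,0.027],[0,0,0],-1]
    - [[0,0,0],[0,0,0],-1]
    - [[0,0,0],[0,0,0],-1]

```text
t: 26.18
eef_pos: [0.5747, -0.1226, 0.11]
tcp_rot: [1.926, -1.621, 0.8]
force: [0.4, -0.5, -0.8]
gripper_width: 0.0345
```

```bash
python3 - <<'E'
from h import *
where()
bz,off=np.load('b.npy'); print(st()[1].apply(bz))
E
```

```text
t 26.18 p [ 0.5747 -0.1226  0.11  ] toolx yaw -1.399 z [ 0.12  -0.699 -0.705] q [ 0.24  0.49 -0.75  1.21 -0.86 -1.14] F [ 0.4 -0.5 -0.8] T [1.6  0.26 0.01] w 0.0345
[-0.00245924 -0.00297437  0.99999255]
```

Emit:
servo_tool:
  plan:
    - [[-0.012,0,0.012],[0,0,0],-1]
    - [[0,0,0],[0,0,0],-1]

```text
t: 26.35
eef_pos: [0.5747, -0.1221, 0.1064]
tcp_rot: [1.927, -1.621, 0.801]
force: [-0.2, -0.0, -1.2]
gripper_width: 0.0341
```

Emit:
servo_tool:
  plan:
    - [[-0.008,0,0.008],[0,0,0],-1]
    - [[0,0,0],[0,0,0],-1]
    - [[0,0,0],[0,0,0],-1]

```text
t: 26.6
eef_pos: [0.5743, -0.1221, 0.1035]
tcp_rot: [1.926, -1.619, 0.8]
force: [0.6, -0.7, -0.6]
gripper_width: 0.0342
```

Emit:
servo_tool:
  plan:
    - [[-0.007,0,0.007],[0,0,0],-1]
    - [[0,0,0],[0,0,0],-1]
    - [[0,0,0],[0,0,0],-1]

```text
t: 26.85
eef_pos: [0.5741, -0.1222, 0.1012]
tcp_rot: [1.926, -1.619, 0.799]
force: [0.5, -0.5, -0.3]
gripper_width: 0.0343
```

```bash
python3 - <<'E'
from h import *
where()
s=cam('scene'); q=np.array(s['pixels'])[180:270,230:330,::-1]
cv2.imwrite('pics/c9.png',cv2.resize(q,(700,630))[:600])
E
```

```text
t 26.85 p [ 0.5741 -0.1222  0.1012] toolx yaw -1.396 z [ 0.12  -0.699 -0.705] q [ 0.23  0.5  -0.76  1.23 -0.85 -1.16] F [ 0.5 -0.5 -0.3] T [1.64 0.27 0.05] w 0.0343
```

View pics/c9.png

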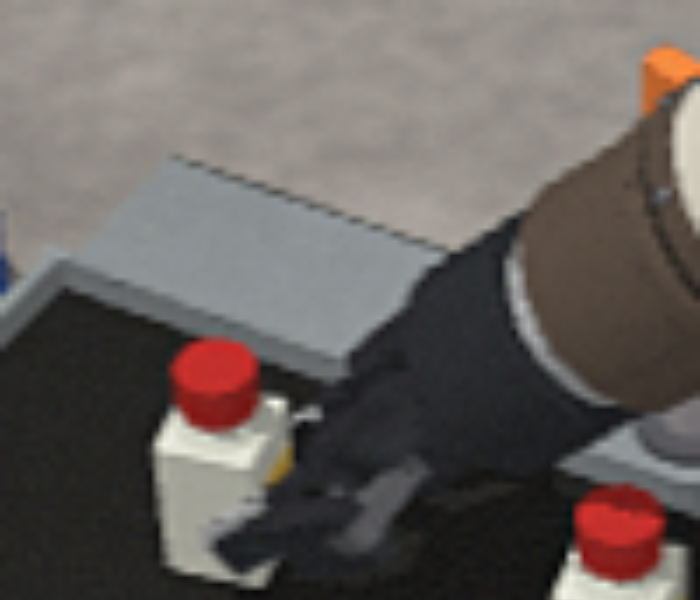

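Emit:
servo_tool:
  plan:
    - [[-0.006,0,0.006],[0,0,0],-1]
    - [[0,0,0],[0,0,0],-1]
    - [[0,0,0],[0,0,0],-0.12]
    - [[0,0,0],[0,0,0],0]
    - [[0,0,0],[0,0,0],0.3]
    - [[0,0,0],[0,0,0],0.3]
    - [[0,0,0],[0,0,0],0.3]

```text
t: 27.48
eef_pos: [0.5742, -0.1222, 0.0995]
tcp_rot: [1.926, -1.619, 0.799]
force: [0.1, 0.7, -0.6]
gripper_width: 0.0556
```

Emit:
servo_tool:
  plan:
    - [[0,0,-0.1],[0,0,0],0.3]
    - [[0,0,-0.15],[0,0,0],0.3]
    - [[0,0,-0.1],[0,0,0],0.3]
    - [[0.08,0,-0.15],[0,0,0],0.3]
    - [[0.12,0,-0.12],[0,0,0],0.3]
    - [[0.12,0,-0.12],[0,0,0],0.3]
    - [[0,0,0],[0,0,0],0.3]

```text
t: 28.07
eef_pos: [0.5668, -0.0614, 0.2558]
tcp_rot: [1.93, -1.627, 0.811]
force: [-0.0, 0.2, 0.3]
gripper_width: 0.0554
```

```bash
python3 - <<'E'
from h import *
where()
a=cam('top','top3.png'); s=cam('scene','scene3.png')
for n,c in(('top',a),('scene',s)):
    im=cv2.cvtColor(np.array(c['pixels']),cv2.COLOR_RGB2HSV)
    m=(((im[...,0]<4)|(im[...,0]>174))&(im[...,1]>190)&(im[...,2]>90)).astype(np.uint8)
    k,l,sv,ce=cv2.connectedComponentsWithStats(m)
    for i in range(1,k):
        if sv[i,4]>15: print(n,sv[i].tolist(),ce[i].round(1),ray(c,*ce[i],.15).round(4))
plan([((.5,-.05,.31),down(1.2)),])
E
```

```text
t 28.07 p [ 0.5668 -0.0614  0.2558] toolx yaw -1.407 z [ 0.13  -0.696 -0.706] q [ 0.44  0.31 -0.56  0.86 -1.13 -0.83] F [-0.   0.2  0.3] T [1.48 0.16 0.06] w 0.0554
top [209, 138, 9, 9, 61] [212.7 142. ] [0.8447 0.3211 0.15  ]
top [375, 233, 9, 10, 63] [378.8 237.5] [ 0.5772 -0.141   0.15  ]
top [207, 350, 8, 6, 43] [210.5 352.2] [0.2675 0.3072 0.15  ]
scene [87, 26, 78, 33, 1514] [125.9  41.5] [-0.1348 -1.1781  0.15  ]
scene [255, 229, 12, 12, 120] [260.3 234.3] [ 0.5839 -0.1378  0.15  ]
scene [482, 248, 9, 7, 37] [486.2 250.5] [0.4014 0.3437 0.15  ]
scene [313, 250, 11, 13, 121] [318.  255.5] [0.5864 0.0129 0.15  ]
scene [366, 267, 13, 14, 138] [371.4 273.2] [0.5832 0.1399 0.15  ]
scene [247, 320, 6, 9, 43] [249.4 324.5] [ 0.8188 -0.0199  0.15  ]
scene [271, 331, 6, 9, 47] [273.5 335.2] [0.8201 0.0352 0.15  ]
scene [404, 403, 16, 18, 222] [411.1 411.6] [0.8539 0.3242 0.15  ]
23 rows turn [0.0292, -0.0082, -0.0703]
[0.006, 0.013, -0.013]
[0.004, 0.013, -0.013]
[0.002, 0.013, -0.014]
[0.001, 0.013, -0.015]
[-0.001, 0.012, -0.015]
[-0.002, 0.011, -0.016]
[-0.003, 0.01, -0.016]
[-0.004, 0.009, -0.016]
[-0.006, 0.008, -0.017]
[-0.007, 0.006, -0.017]
[-0.007, 0.005, -0.017]
[-0.008, 0.003, -0.017]
[-0.008, 0.002, -0.017]
[-0.009, 0.0, -0.017]
[-0.009, -0.002, -0.017]
[-0.009, -0.003, -0.017]
[-0.009, -0.005, -0.017]
[-0.008, -0.007, -0.016]
[-0.008, -0.008, -0.016]
[-0.007, -0.01, -0.015]
[-0.006, -0.011, -0.015]
[-0.005, -0.012, -0.014]
[-0.004, -0.013, -0.014]
```

```bash
python3 - <<'E'
from h import *
plan([((.54,-.05,.3),down(-1.4)),((.4488,-.0248,.3),None),(None,down(0)),(None,down(1.212))])
E
```

```text
7 rows turn [-0.0002, -0.075, 0.0001]
[0.017, 0.016, -0.033]
[0.013, 0.016, -0.035]
[0.009, 0.016, -0.036]
[0.005, 0.016, -0.037]
[0.0, 0.016, -0.037]
[-0.004, 0.016, -0.037]
[-0.008, 0.016, -0.036]
3 x [-0.067, 0.143, 0.0] [0,0,0]
12 x [0,0,0] [0.0, 0.0, -0.0778]
11 x [0,0,0] [0.0, 0.0, -0.0735]
```

Emit:
servo_tool:
  plan:
    - [[0.017,0.016,-0.033],[0,-0.075,0],0]
    - [[0.013,0.016,-0.035],[0,-0.075,0],0]
    - [[0.009,0.016,-0.036],[0,-0.075,0],0]
    - [[0.005,0.016,-0.037],[0,-0.075,0],0]
    - [[0,0.016,-0.037],[0,-0.075,0],0]
    - [[-0.004,0.016,-0.037],[0,-0.075,0],0]
    - [[-0.008,0.016,-0.036],[0,-0.075,0],0]
    - [[-0.067,0.143,0],[0,0,0],0]
    - [[-0.067,0.143,0],[0,0,0],0]
    - [[-0.067,0.143,0],[0,0,0],0]

```text
t: 29.0
eef_pos: [0.4465, -0.0266, 0.2967]
tcp_rot: [2.396, -2.023, -0.005]
force: [-0.6, 0.2, 0.6]
gripper_width: 0.0428
```

Emit:
servo_tool:
  plan:
    - [[0,0,0],[0,0,-0.079],0]
    - [[0,0,0],[0,0,-0.079],0]
    - [[0,0,0],[0,0,-0.079],0]
    - [[0,0,0],[0,0,-0.079],0]
    - [[0,0,0],[0,0,-0.079],0]
    - [[0,0,0],[0,0,-0.079],0]
    - [[0,0,0],[0,0,-0.079],0]
    - [[0,0,0],[0,0,-0.079],0]
    - [[0,0,0],[0,0,-0.079],0]
    - [[0,0,0],[0,0,-0.079],0]

```text
t: 29.83
eef_pos: [0.4472, -0.0262, 0.2969]
tcp_rot: [3.121, -0.327, -0.009]
force: [-0.3, -0.1, 0.0]
gripper_width: 0.0427
```

Emit:
servo_tool:
  plan:
    - [[0,0,0],[0,0,-0.079],0]
    - [[0,0,0],[0,0,-0.079],0]
    - [[0,0,0],[0,0,-0.079],0]
    - [[0,0,0],[0,0,-0.079],0]
    - [[0,0,0],[0,0,-0.079],0]
    - [[0,0,0],[0,0,-0.079],0]
    - [[0,0,0],[0,0,-0.079],0]
    - [[0,0,0],[0,0,-0.079],0]
    - [[0,0,0],[0,0,-0.079],0]
    - [[0,0,0],[0,0,-0.079],0]

```text
t: 30.67
eef_pos: [0.4472, -0.0261, 0.2969]
tcp_rot: [-2.774, -1.473, 0.01]
force: [-0.7, -1.0, 1.0]
gripper_width: 0.0428
```

```bash
python3 - <<'E'
from h import *
where()
plan([((.4488,-.0248,.29),down(1.212)),((.4488,-.0248,.21),None)])
E
```

```text
t 30.67 p [ 0.4472 -0.0261  0.2969] toolx yaw 0.976 z [-0.006 -0.002 -1.   ] q [ 0.31  0.05 -0.32  0.   -1.22  2.24] F [-0.7 -1.   1. ] T [-0.03  0.01  0.01] w 0.0428
2 rows turn [-0.0013, 0.0016, -0.0787]
[0.005, 0.001, 0.017]
[0.005, 0.002, 0.017]
3 x [0.0, -0.0, 0.133] [0,0,0]
```

Emit:
servo_tool:
  plan:
    - [[0.005,0.001,0.017],[0,0,-0.079],0]
    - [[0.005,0.002,0.017],[0,0,-0.079],0]
    - [[0,0,0.133],[0,0,0],0]
    - [[0,0,0.133],[0,0,0],0]
    - [[0,0,0.133],[0,0,0],0]
    - [[0,0,0],[0,0,0],-1]
    - [[0,0,0],[0,0,0],-1]
    - [[0,0,0],[0,0,0],-1]
    - [[0,0,0],[0,0,0],-1]
    - [[0,0,0],[0,0,0],-1]
  newtons: 60

```text
t: 31.5
eef_pos: [0.449, -0.0248, 0.212]
tcp_rot: [-2.586, -1.784, 0.005]
force: [2.5, -3.1, -9.3]
gripper_width: 0.0131
```

```bash
python3 - <<'E'
from h import *
where()
E
```

```text
t 31.5 p [ 0.449  -0.0248  0.212 ] toolx yaw 1.208 z [-0.003 -0.002 -1.   ] q [ 0.31  0.12 -0.46  0.   -0.99  2.47] F [ 2.5 -3.1 -9.3] T [-1.02 -0.67  0.05] w 0.0131
```

Turn back clockwise 2.8 rad (23–24 rows).

Emit:
servo_tool:
  plan:
    - [[0,0,0.005],[0,0,0.08],-1]
    - [[0,0,0.005],[0,0,0.08],-1]
    - [[0,0,0],[0,0,0.08],-1]
    - [[0,0,0],[0,0,0.08],-1]
    - [[0,0,0],[0,0,0.08],-1]
    - [[0,0,0],[0,0,0.08],-1]
    - [[0,0,0],[0,0,0.08],-1]
    - [[0,0,0],[0,0,0.08],-1]
    - [[0,0,0],[0,0,0.08],-1]
    - [[0,0,0],[0,0,0.08],-1]

```text
t: 32.33
eef_pos: [0.4488, -0.0244, 0.2119]
tcp_rot: [3.14, 0.005, -0.003]
force: [-3.1, 0.3, 4.2]
gripper_width: 0.0133
```

```bash
python3 - <<'E'
from h import *
where()
s=cam('scene','scene4.png')
im=cv2.cvtColor(np.array(s['pixels']),cv2.COLOR_RGB2HSV)
m=(((im[...,0]<4)|(im[...,0]>174))&(im[...,1]>190)&(im[...,2]>90)).astype(np.uint8)
k,l,sv,ce=cv2.connectedComponentsWithStats(m)
for i in range(1,k):
    if sv[i,4]>15 and 240<ce[i][0]<380: print(sv[i].tolist(),ray(s,*ce[i],.15).round(4))
E
```

```text
t 32.33 p [ 0.4488 -0.0244  0.2119] toolx yaw 0.003 z [-0.002 -0.001 -1.   ] q [ 0.31  0.12 -0.46  0.   -0.99  1.26] F [-3.1  0.3  4.2] T [0.23 1.2  0.07] w 0.0133
[255, 229, 12, 12, 118] [ 0.5841 -0.138   0.15  ]
[328, 239, 10, 7, 42] [0.5299 0.0235 0.15  ]
[366, 267, 13, 14, 140] [0.5834 0.1399 0.15  ]
[247, 321, 6, 8, 42] [ 0.8191 -0.0198  0.15  ]
[271, 331, 6, 9, 46] [0.8199 0.0352 0.15  ]
```

```bash
python3 - <<'E'
import cv2
a=cv2.imread('pics/scene4.png'); cv2.imwrite('pics/c10.png',cv2.resize(a[160:340,220:460],(720,540),interpolation=cv2.INTER_CUBIC))
E
```

```text
(no output)
```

View pics/c10.png

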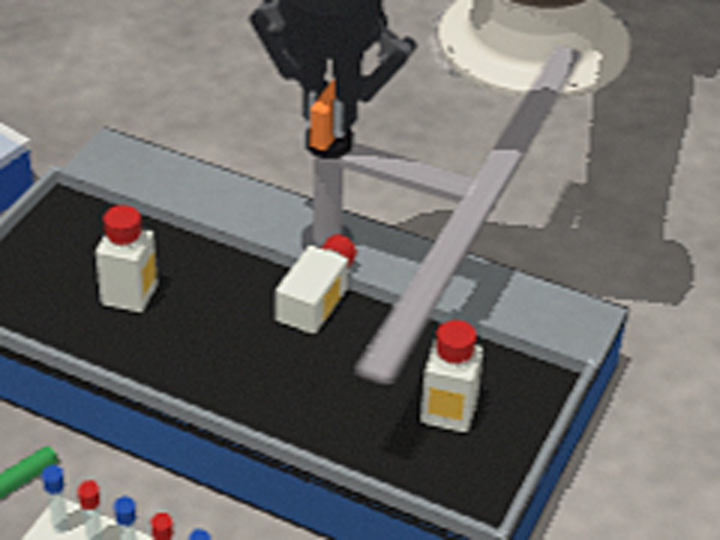

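Emit:
servo_tool:
  plan:
    - [[0,0,0],[0,0,-0.08],-1]
    - [[0,0,0],[0,0,-0.08],-1]
    - [[0,0,0],[0,0,-0.08],-1]
    - [[0,0,0],[0,0,-0.08],-1]
    - [[0,0,0],[0,0,-0.08],-1]
    - [[0,0,0],[0,0,-0.08],-1]
    - [[0,0,0],[0,0,-0.08],-1]
    - [[0,0,0],[0,0,-0.08],-1]
    - [[0,0,0],[0,0,-0.08],-1]
    - [[0,0,0],[0,0,-0.08],-1]

```text
t: 33.22
eef_pos: [0.449, -0.0248, 0.2119]
tcp_rot: [2.577, 1.795, -0.004]
force: [-4.1, -0.6, 4.4]
gripper_width: 0.0134
```

Emit:
servo_tool:
  plan:
    - [[0,0,0],[0,0,0],-1]
    - [[0,0,0],[0,0,0],0]
    - [[0,0,0],[0,0,0],0]
    - [[0,0,0],[0,0,0],0]
    - [[0,0,-0.15],[0,0,0],0]
    - [[0,0,-0.15],[0,0,0],0]
    - [[0,0,-0.15],[0,0,0],0]
    - [[0,0,0],[0,0,0],0]

```text
t: 33.88
eef_pos: [0.4531, -0.0239, 0.3067]
tcp_rot: [2.579, 1.782, 0.015]
force: [0.7, 0.2, 0.1]
gripper_width: 0.0428
```

```bash
python3 - <<'E'
from h import *
where()
a=cam('top','top5.png');s=cam('scene','scene5.png')
t=np.array(a['pixels'])[210:280,260:400,::-1]; q=np.array(s['pixels'])[225:275,290:360,::-1]
o=np.zeros((600,720,3),np.uint8)
o[:350,:700]=cv2.resize(t,(700,350),interpolation=cv2.INTER_CUBIC); o[350:600,:350]=cv2.resize(q,(350,250),interpolation=cv2.INTER_CUBIC); cv2.imwrite('pics/c11.png',o)
E
```

```text
t 33.88 p [ 0.4531 -0.0239  0.3067] toolx yaw 1.209 z [ 0.012 -0.    -1.   ] q [ 0.31  0.04 -0.3   0.   -1.22  2.47] F [0.7 0.2 0.1] T [-0.01 -0.09  0.02] w 0.0428
```

View pics/c11.png

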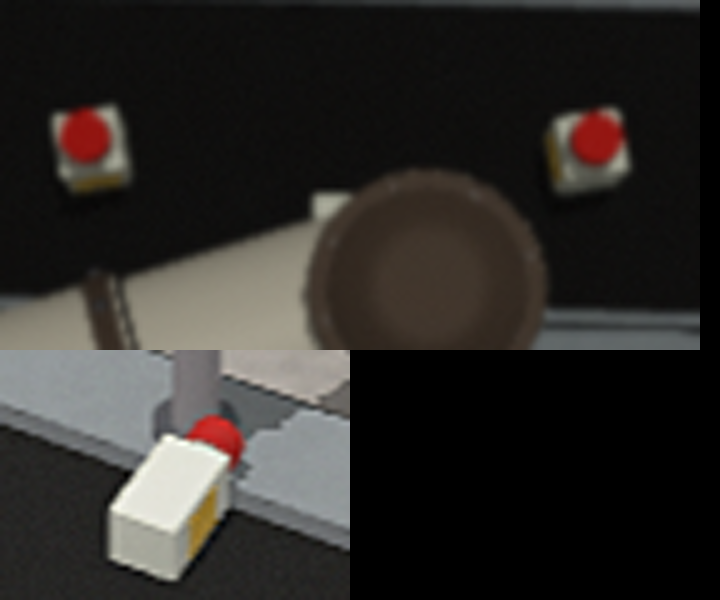

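```bash
python3 - <<'E'
from h import *
s=cam('scene');a=cam('top')
P=lambda u,v,z:ray(s,290+u/5,225+(v-350)/5,z)[:2]
b1,b2,s1,s2=P(110,512,.106),P(188,543,.106),P(175,435,.106),P(228,470,.106)
print(b1,b2,s1,s2,P(172,580,.07)); print('len',np.linalg.norm(s1-b1),np.linalg.norm(s2-b2),'wid',np.linalg.norm(b1-b2),np.linalg.norm(s1-s2))
print('cen',(b1+b2+s1+s2)/4,'yaw',np.arctan2(*(s1-b1)[::-1]),np.arctan2(*(s2-b2)[::-1]))
print('cap',P(217,440,.088),'top corner',ray(a,260+313/5,210+195/5,.106))
E
```

```text
[ 0.55804151 -0.01680936] [0.55996689 0.02457092] [ 0.49692968 -0.01302517] [0.50751973 0.02018085] [0.55312184 0.01340529]
len 0.06122888695105383 0.052630574408867266 wid 0.041425054411602186 0.034853817565368934
cen [0.53061445 0.00372931] yaw 3.0797491384213127 -3.058082606831138
cap [ 0.47334328 -0.00143563] top corner [0.55023199 0.01187297 0.106     ]
```

```bash
python3 - <<'E'
from h import *
plan([(None,down(-.03)),((.527,-.005,.29),None),((.527,-.005,.13),None)])
E
```

```text
11 x [0,0,0] [-0.0, 0.0002, 0.075]
3 x [0.129, -0.036, 0.015] [0,0,0]
5 x [-0.0, -0.0, 0.16] [0,0,0]
```

Emit:
servo_tool:
  plan:
    - [[0,0,0],[0,0,0.079],0.3]
    - [[0,0,0],[0,0,0.079],0.3]
    - [[0,0,0],[0,0,0.079],0.3]
    - [[0,0,0],[0,0,0.079],0.3]
    - [[0,0,0],[0,0,0.079],0.3]
    - [[0,0,0],[0,0,0.079],0.3]
    - [[0,0,0],[0,0,0.079],0.3]
    - [[0,0,0],[0,0,0.079],0.3]
    - [[0,0,0],[0,0,0.079],0.3]
    - [[0,0,0],[0,0,0.079],0.3]

```text
t: 34.92
eef_pos: [0.449, -0.0243, 0.2986]
tcp_rot: [3.139, 0.027, -0.008]
force: [0.7, 0.2, -0.1]
gripper_width: 0.0555
```

Emit:
servo_tool:
  plan:
    - [[0,0,0],[0,0,0.036],0.3]
    - [[0.13,-0.036,0.01],[0,0,0],0.3]
    - [[0.13,-0.036,0.01],[0,0,0],0.3]
    - [[0.13,-0.036,0.01],[0,0,0],0.3]
    - [[0,0,0.16],[0,0,0],0.3]
    - [[0,0,0.16],[0,0,0],0.3]
    - [[0,0,0.16],[0,0,0],0.3]
    - [[0,0,0.16],[0,0,0],0.3]
    - [[0,0,0],[0,0,0],0.3]

```text
t: 35.67
eef_pos: [0.5227, -0.0062, 0.1583]
tcp_rot: [3.137, -0.051, -0.029]
force: [-0.5, 0.2, -1.0]
gripper_width: 0.0557
```

```bash
python3 - <<'E'
from h import *
where()
plan([((.527,-.005,.101),down(-.03))])
s=cam('scene','scene6.png')
im=cv2.cvtColor(np.array(s['pixels']),cv2.COLOR_RGB2HSV)
m=(((im[...,0]<4)|(im[...,0]>174))&(im[...,1]>190)&(im[...,2]>90)).astype(np.uint8)
k,l,sv,ce=cv2.connectedComponentsWithStats(m)
for i in range(1,k):
    if sv[i,4]>15 and 240<ce[i][0]<380: print(sv[i].tolist(),ce[i])
E
```

```text
t 35.67 p [ 0.5227 -0.0062  0.1583] toolx yaw -0.033 z [-0.018 -0.004 -1.   ] q [ 0.3   0.31 -0.36 -0.   -0.92  1.24] F [-0.5  0.2 -1. ] T [ 0.    0.11 -0.02] w 0.0557
2 rows turn [0.0016, 0.0061, -0.0008]
[0.013, -0.004, 0.143]
[0.012, -0.004, 0.143]
[255, 229, 12, 12, 120] [260.34166667 234.33333333]
[366, 267, 13, 14, 138] [371.49275362 273.23913043]
[247, 321, 6, 8, 42] [249.38095238 324.5952381 ]
[271, 331, 6, 9, 47] [273.53191489 335.21276596]
```

Emit:
servo_tool:
  plan:
    - [[0.013,-0.004,0.143],[0,0.006,0],0.3]
    - [[0.013,-0.004,0.143],[0,0.006,0],0.3]
    - [[0,0,0],[0,0,0],0.3]
    - [[0,0,0],[0,0,0],-1]
    - [[0,0,0],[0,0,0],-1]
    - [[0,0,0],[0,0,0],-1]
    - [[0,0,0],[0,0,0],-1]
    - [[0,0,0],[0,0,0],-1]

```text
t: 36.38
eef_pos: [0.5349, -0.0036, 0.1112]
tcp_rot: [3.14, -0.047, 0.033]
force: [-1.3, 1.4, 6.7]
gripper_width: 0.0343
```

Emit:
servo_tool:
  plan:
    - [[0,0,-0.15],[0,0,0],-1]
    - [[0,0,-0.15],[0,0,0],-1]
    - [[0,0,-0.15],[0,0,0],-1]
    - [[0,0,-0.05],[0,0,0],-1]
    - [[0,0,0],[0,0,0],-1]

```text
t: 36.8
eef_pos: [0.5331, -0.0034, 0.212]
tcp_rot: [-3.141, 0.048, -0.036]
force: [1.6, 0.8, -0.8]
gripper_width: 0.0344
```

```bash
python3 - <<'E'
from h import *
where()
s=cam('scene','scene7.png')
cv2.imwrite('pics/c12.png',cv2.resize(np.array(s['pixels'])[150:330,220:460,::-1],(720,540),interpolation=cv2.INTER_CUBIC))
plan([((.572,-.005,.2),None),(None,down(-1.5))])
E
```

```text
t 36.8 p [ 0.5331 -0.0034  0.212 ] toolx yaw -0.03 z [ 0.023 -0.    -1.   ] q [ 0.3   0.25 -0.29  0.01 -1.    1.23] F [ 1.6  0.8 -0.8] T [ 0.19 -0.46 -0.02] w 0.0344
2 x [0.098, 0.001, 0.027] [0,0,0]
13 x [0,0,0] [-0.0008, -0.0009, 0.0753]
```

View pics/c12.png

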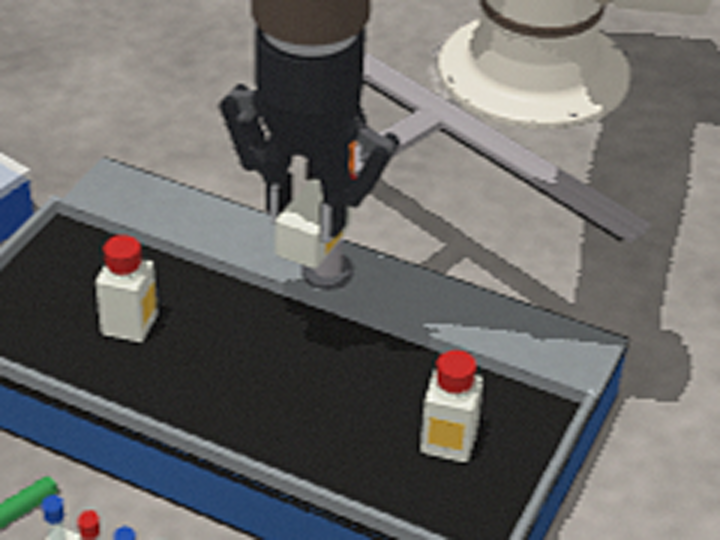

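Emit:
servo_tool:
  plan:
    - [[0.11,0.06,0.027],[0,0,0],-1]
    - [[0.11,0.06,0.027],[0,0,0],-1]
    - [[0,0,0],[0,0,0.079],-1]
    - [[0,0,0],[0,0,0.079],-1]
    - [[0,0,0],[0,0,0.079],-1]
    - [[0,0,0],[0,0,0.079],-1]
    - [[0,0,0],[0,0,0.079],-1]
    - [[0,0,0],[0,0,0.079],-1]
    - [[0,0,0],[0,0,0.079],-1]
    - [[0,0,0],[0,0,0.079],-1]

```text
t: 37.68
eef_pos: [0.5733, -0.0294, 0.1955]
tcp_rot: [-2.766, 1.485, -0.015]
force: [-0.5, -0.5, -0.3]
gripper_width: 0.0342
```

Emit:
servo_tool:
  plan:
    - [[0,0,0],[0,0,0.079],-1]
    - [[0,0,0],[0,0,0.079],-1]
    - [[0,0,0],[0,0,0.079],-1]
    - [[0,0,0],[0,0,0.079],-1]
    - [[0,0,0],[0,0,0.028],-1]
    - [[0,0,0],[0,0,0],-1]

```text
t: 38.18
eef_pos: [0.5734, -0.0293, 0.1957]
tcp_rot: [-2.3, 2.133, -0.014]
force: [0.2, 0.1, -0.7]
gripper_width: 0.0344
```

```bash
python3 - <<'E'
from h import *
where()
plan([((.577,-.028,.16),down(-1.5)),((.577,-.028,.113),None)])
E
```

```text
t 38.18 p [ 0.5734 -0.0293  0.1957] toolx yaw -1.496 z [ 0.01  -0.003 -1.   ] q [ 0.23  0.34 -0.21  0.01 -1.01 -0.16] F [ 0.2  0.1 -0.7] T [-0.01  0.03  0.03] w 0.0344
1 rows turn [-0.0065, -0.0023, 0.0029]
[-0.006, -0.017, 0.179]
2 x [0.0, -0.0, 0.118] [0,0,0]
```

Emit:
servo_tool:
  plan:
    - [[-0.006,-0.017,0.179],[-0.006,0,0.003],-1]
    - [[0,0,0.1],[0,0,0],-1]
    - [[0,0,0.1],[0,0,0],-1]
    - [[0,0,0.01],[0,0,0],-1]
    - [[0,0,0],[0,0,0],-1]
    - [[0,0,0],[0,0,0],-1]

```text
t: 38.68
eef_pos: [0.5795, -0.0279, 0.1211]
tcp_rot: [-2.299, 2.138, -0.011]
force: [0.2, -0.4, -0.8]
gripper_width: 0.0344
```

```bash
python3 - <<'E'
from h import *
where()
E
```

```text
t 38.68 p [ 0.5795 -0.0279  0.1211] toolx yaw -1.498 z [ 0.007 -0.003 -1.   ] q [ 0.23  0.43 -0.28  0.01 -0.85 -0.16] F [ 0.2 -0.4 -0.8] T [ 0.05  0.   -0.04] w 0.0344
```

Emit:
servo_tool:
  plan:
    - [[0,0,0.035],[0,0,0],-1]
    - [[0,0,0],[0,0,0],-1]
    - [[0,0,0],[0,0,0],-1]

```text
t: 38.93
eef_pos: [0.5794, -0.0278, 0.1145]
tcp_rot: [-2.297, 2.138, -0.012]
force: [-0.6, -0.3, -1.0]
gripper_width: 0.034
```

Emit:
servo_tool:
  plan:
    - [[0,0,0.015],[0,0,0],-1]
    - [[0,0,0],[0,0,0],-1]
    - [[0,0,0],[0,0,0],-1]

```text
t: 39.18
eef_pos: [0.5801, -0.0278, 0.1119]
tcp_rot: [-2.297, 2.137, -0.013]
force: [0.9, -0.7, 0.9]
gripper_width: 0.0344
```

Emit:
servo_tool:
  plan:
    - [[0,0,0],[0,0,0],-0.1]
    - [[0,0,0],[0,0,0],0.1]
    - [[0,0,0],[0,0,0],0.3]
    - [[0,0,0],[0,0,0],0.3]
    - [[0,0,-0.15],[0,0,0],0.3]
    - [[0,0,-0.15],[0,0,0],0.3]
    - [[0,0,-0.15],[0,0,0],0.3]
    - [[0,0,-0.15],[0,0,0],0.3]
    - [[0,0,0],[0,0,0],0.3]

```text
t: 39.93
eef_pos: [0.5818, -0.0274, 0.2382]
tcp_rot: [-2.292, 2.131, -0.026]
force: [0.6, -0.6, 0.9]
gripper_width: 0.0556
```

Emit:
servo_tool:
  plan:
    - [[0,0,0],[0,0.075,0],0.3]
    - [[0,0,0],[0,0.075,0],0.3]
    - [[0,0,0],[0,0.075,0],0.3]
    - [[0,0,0],[0,0.075,0],0.3]
    - [[0,0,0],[0,0.075,0],0.3]
    - [[0,0,0],[0,0.075,0],0.3]
    - [[0,0,0],[0,0.075,0],0.3]
    - [[0,0,0],[0,0,0],0.3]

```text
t: 40.6
eef_pos: [0.5776, -0.0264, 0.228]
tcp_rot: [1.828, -1.694, 0.77]
force: [0.4, 0.3, -0.7]
gripper_width: 0.0556
```

```bash
python3 - <<'E'
from h import *
where()
for n in('scene','top'):
    c=cam(n,n+'8.png'); im=cv2.cvtColor(np.array(c['pixels']),cv2.COLOR_RGB2HSV)
    red=((im[...,0]<4)|(im[...,0]>174))&(im[...,1]>190)&(im[...,2]>90)
    yel=(im[...,0]>17)&(im[...,0]<28)&(im[...,1]>150)&(im[...,2]>100)
    wh=(im[...,1]<60)&(im[...,2]>140)
    for nm,m,z in(('red',red,.09),('yel',yel,.1),('white',wh,.1)):
        k,l,sv,ce=cv2.connectedComponentsWithStats(m.astype(np.uint8))
        for i in range(1,k):
            P=ray(c,*ce[i],z)
            if sv[i,4]>12 and .49<P[0]<.66 and -.25<P[1]<.2: 
                r=cv2.minAreaRect(np.argwhere(l==i)[:,::-1].astype(np.float32))
                print(n,nm,sv[i].tolist(),ce[i].round(1),P.round(4),[ray(c,*b,.106 if nm!='red' else .09)[:2].round(3).tolist() for b in cv2.boxPoints(r)] if nm=='white' else '')
E
```

```text
t 40.6 p [ 0.5776 -0.0264  0.228 ] toolx yaw -1.495 z [ 0.055 -0.713 -0.699] q [ 0.49  0.41 -0.48  0.78 -1.2  -0.9 ] F [ 0.4  0.3 -0.7] T [ 1.49  0.14 -0.02] w 0.0556
scene red [255, 229, 12, 12, 117] [260.3 234.3] [ 0.5288 -0.1764  0.09  ] 
scene red [365, 267, 14, 14, 141] [371.4 273.2] [0.5281 0.1216 0.09  ] 
scene red [321, 270, 12, 13, 97] [326.4 275.6] [0.5818 0.0324 0.09  ] 
scene yel [268, 246, 3, 11, 25] [269. 251.] [ 0.5794 -0.1207  0.1   ] 
scene yel [299, 270, 11, 11, 75] [304.4 274.9] [ 0.6108 -0.0091  0.1   ] 
scene yel [363, 290, 11, 10, 87] [368.3 294.3] [0.5996 0.143  0.1   ] 
scene white [0, 0, 640, 480, 162457] [321.6 256.3] [ 0.539  -0.0012  0.1   ] [[1.238, -0.233], [-0.319, -2.122], [-1.736, 0.584], [0.776, 0.692]]
scene white [252, 237, 19, 27, 329] [260.5 250.5] [ 0.587  -0.1396  0.1   ] [[0.561, -0.179], [0.541, -0.14], [0.618, -0.095], [0.637, -0.132]]
scene white [294, 257, 29, 26, 433] [308.5 268.8] [ 0.5894 -0.0097  0.1   ] [[0.631, -0.033], [0.569, -0.051], [0.564, 0.019], [0.625, 0.034]]
scene white [360, 274, 21, 30, 280] [369.9 288.2] [0.5813 0.1393 0.1   ] [[0.63, 0.132], [0.548, 0.109], [0.54, 0.147], [0.622, 0.168]]
top red [375, 233, 9, 10, 64] [378.8 237.5] [ 0.5863 -0.1481  0.09  ] 
top white [329, 233, 14, 9, 79] [337.6 236.6] [ 0.5865 -0.0304  0.1   ] [[0.596, -0.006], [0.596, -0.043], [0.573, -0.043], [0.573, -0.006]]
```

```bash
python3 - <<'E'
from h import *
plan([((.580,-.014,.15),tilt(-1.5,.785)),((.580,-.014,.101),None)])
E
```

```text
3 rows turn [-0.001, -0.0011, -0.0005]
[-0.11, -0.004, 0.079]
[-0.11, -0.004, 0.079]
[-0.11, -0.004, 0.079]
2 x [-0.087, -0.0, 0.087] [0,0,0]
```

Emit:
servo_tool:
  plan:
    - [[-0.11,-0.004,0.079],[0,0,0],0.3]
    - [[-0.11,-0.004,0.079],[0,0,0],0.3]
    - [[-0.11,-0.004,0.079],[0,0,0],0.3]
    - [[-0.087,0,0.087],[0,0,0],0.3]
    - [[-0.087,0,0.087],[0,0,0],0.3]
    - [[0,0,0],[0,0,0],0.3]
    - [[0,0,0],[0,0,0],0.3]

```text
t: 41.28
eef_pos: [0.5811, -0.0156, 0.1019]
tcp_rot: [1.826, -1.707, 0.768]
force: [0.2, -0.8, 0.4]
gripper_width: 0.0557
```

Emit:
servo_tool:
  plan:
    - [[0,0,0],[0,0,0],-1]
    - [[0,0,0],[0,0,0],-1]
    - [[0,0,0],[0,0,0],-1]
    - [[0,0,0],[0,0,0],-1]
    - [[0,0,0],[0,0,0],-1]
    - [[0,0,0],[0,0,0],-1]
  newtons: 70

```text
t: 41.78
eef_pos: [0.582, -0.0145, 0.1038]
tcp_rot: [1.827, -1.707, 0.774]
force: [0.3, 0.5, 6.8]
gripper_width: 0.0346
```

```bash
python3 - <<'E'
from h import *
where()
p,R,s=st(); y=-1.5
bz=R.inv().apply([-np.cos(y),-np.sin(y),0]); off=R.inv().apply(np.array([.580,-.014,.088])-p); np.save('a.npy',[bz,off]); print(bz,off)
plan([((.578,-.005,.19),None),(None,tilt(-1.5,-.785))])
E
```

```text
t 41.78 p [ 0.582  -0.0145  0.1038] toolx yaw -1.509 z [ 0.059 -0.709 -0.703] q [ 0.48  0.57 -0.59  0.88 -1.01 -1.14] F [0.3 0.5 6.8] T [ 0.34 -0.03  0.07] w 0.0346
[-0.70279756 -0.00144323 -0.71138844] [-0.01168937  0.00215541  0.01063917]
3 x [0.091, 0.004, -0.113] [0,0,0]
14 x [0,0,0] [-0.0006, -0.0751, 0.0001]
```

Emit:
servo_tool:
  plan:
    - [[0.05,0.002,-0.06],[0,0,0],-1]
    - [[0.091,0.004,-0.113],[0,0,0],-1]
    - [[0.091,0.004,-0.113],[0,0,0],-1]
    - [[0.04,0.002,-0.05],[0,0,0],-1]
    - [[0,0,0],[0,-0.075,0],-1]
    - [[0,0,0],[0,-0.075,0],-1]
    - [[0,0,0],[0,-0.075,0],-1]
    - [[0,0,0],[0,-0.075,0],-1]
    - [[0,0,0],[0,-0.075,0],-1]
    - [[0,0,0],[0,-0.075,0],-1]

```text
t: 42.62
eef_pos: [0.5769, -0.0048, 0.1878]
tcp_rot: [2.248, -2.091, 0.132]
force: [-0.4, -1.0, -1.0]
gripper_width: 0.035
```

Emit:
servo_tool:
  plan:
    - [[0,0,0],[0,-0.075,0],-1]
    - [[0,0,0],[0,-0.075,0],-1]
    - [[0,0,0],[0,-0.075,0],-1]
    - [[0,0,0],[0,-0.075,0],-1]
    - [[0,0,0],[0,-0.075,0],-1]
    - [[0,0,0],[0,-0.075,0],-1]
    - [[0,0,0],[0,-0.075,0],-1]
    - [[0,0,0],[0,-0.075,0],-1]
    - [[0,0,0],[0,0,0],-1]
    - [[0,0,0],[0,0,0],-1]

```text
t: 43.45
eef_pos: [0.5771, -0.0071, 0.1857]
tcp_rot: [-1.829, 1.706, 0.752]
force: [-0.2, -0.4, -1.0]
gripper_width: 0.0348
```

```bash
cat >>h.py <<'E'
def place2(body,bz,off,up): # turn to upright by the least rotation
    R=st()[1]; v=R.apply(bz); ax=np.cross(v,[0,0,1]); n=np.linalg.norm(ax)
    Rt=Ro.from_rotvec(ax/n*np.arcsin(min(n,1)))*R
    goal=np.array(body)-Rt.apply(off); print('goal',goal,'z now',v.round(3))
    plan([(goal+[0,0,up],Rt),(goal,None)])
E
python3 - <<'E'
from h import *
where()
bz,off=np.load('a.npy')
place2([.579,.01,.1015],bz,off,.04)
E
```

```text
t 43.45 p [ 0.5771 -0.0071  0.1857] toolx yaw -1.499 z [-0.045  0.704 -0.708] q [-0.15  0.5   0.09 -0.77 -1.42  0.45] F [-0.2 -0.4 -1. ] T [-1.62 -0.1   0.01] w 0.0348
goal [ 0.582228   -0.00560913  0.10085643] z now [-0.002 -0.004  1.   ]
2 rows turn [-0.0006, 0.0014, 0.0006]
[0.077, -0.013, 0.082]
[0.077, -0.013, 0.082]
2 x [0.07, 0.0, 0.071] [0,0,0]
```

Emit:
servo_tool:
  plan:
    - [[0.077,-0.013,0.082],[0,0,0],-1]
    - [[0.077,-0.013,0.082],[0,0,0],-1]
    - [[0.06,0,0.061],[0,0,0],-1]
    - [[0.065,0,0.066],[0,0,0],-1]
    - [[0,0,0],[0,0,0],-1]
    - [[0,0,0],[0,0,0],-1]

```text
t: 43.95
eef_pos: [0.5823, -0.0027, 0.1064]
tcp_rot: [-1.834, 1.701, 0.753]
force: [1.2, 0.2, -0.9]
gripper_width: 0.0348
```

```bash
python3 - <<'E'
from h import *
where()
bz,off=np.load('a.npy')
place2([.579,.01,.1],bz,off,.0)
E
```

```text
t 43.95 p [ 0.5823 -0.0027  0.1064] toolx yaw -1.493 z [-0.048  0.704 -0.708] q [-0.14  0.61  0.04 -0.79 -1.32  0.55] F [ 1.2  0.2 -0.9] T [-1.57 -0.11  0.03] w 0.0348
goal [ 0.58230797 -0.00559238  0.09935643] z now [-0.003 -0.005  1.   ]
1 rows turn [-0.0016, 0.003, 0.0016]
[0.035, 0.001, 0.015]
1 x [0.0, 0.0, 0.0] [0,0,0]
```

Lower to ≈0.100 and release, then back out.

Emit:
servo_tool:
  plan:
    - [[0.019,0,0.019],[0,0,0],-1]
    - [[0,0,0],[0,0,0],-1]
    - [[0.005,0,0.005],[0,0,0],-1]
    - [[0,0,0],[0,0,0],-1]

```text
t: 44.28
eef_pos: [0.5833, -0.0036, 0.1009]
tcp_rot: [-1.832, 1.7, 0.749]
force: [0.7, -0.4, 0.2]
gripper_width: 0.0346
```

Emit:
servo_tool:
  plan:
    - [[0,0,0],[0,0,0],-0.12]
    - [[0,0,0],[0,0,0],0]
    - [[0,0,0],[0,0,0],0.3]
    - [[0,0,0],[0,0,0],0.3]
    - [[0,0,0],[0,0,0],0.3]

```text
t: 44.7
eef_pos: [0.583, -0.0036, 0.1003]
tcp_rot: [-1.832, 1.7, 0.751]
force: [0.4, -0.6, -0.6]
gripper_width: 0.0555
```

Emit:
servo_tool:
  plan:
    - [[0,0,-0.1],[0,0,0],0.3]
    - [[0,0,-0.15],[0,0,0],0.3]
    - [[0,0,-0.1],[0,0,0],0.3]
    - [[-0.08,0,-0.15],[0,0,0],0.3]
    - [[-0.12,0,-0.12],[0,0,0],0.3]
    - [[-0.12,0,-0.12],[0,0,0],0.3]
    - [[0,0,0],[0,0,0],0.3]

```text
t: 45.28
eef_pos: [0.5884, -0.0641, 0.2579]
tcp_rot: [-1.837, 1.694, 0.733]
force: [0.3, 0.2, 1.3]
gripper_width: 0.0553
```

```bash
cat >>h.py <<'E'
def caps():
    for n in('scene','top'):
        c=cam(n,n+'9.png'); im=cv2.cvtColor(np.array(c['pixels']),cv2.COLOR_RGB2HSV)
        m=((im[...,0]<4)|(im[...,0]>174))&(im[...,1]>190)&(im[...,2]>90)
        k,l,sv,ce=cv2.connectedComponentsWithStats(m.astype(np.uint8))
        for i in range(1,k):
            P=ray(c,*ce[i],.15)
            if sv[i,4]>12 and .45<P[0]<.7 and -.25<P[1]<.25: print(n,sv[i].tolist(),P.round(4))
E
python3 - <<'E'
from h import *
where(); caps()
plan([((.5,-.05,.3),down(-1.5)),((.4488,-.0248,.3),None)])
E
```

```text
t 45.28 p [ 0.5884 -0.0641  0.2579] toolx yaw -1.478 z [-0.036  0.701 -0.712] q [-0.23  0.47  0.23 -0.74 -1.59  0.4 ] F [0.3 0.2 1.3] T [-1.33 -0.1  -0.06] w 0.0553
scene [255, 229, 12, 12, 115] [ 0.5839 -0.1377  0.15  ]
scene [312, 250, 12, 13, 129] [0.5885 0.0128 0.15  ]
scene [366, 267, 13, 14, 139] [0.5833 0.1399 0.15  ]
top [319, 230, 9, 10, 62] [0.583 0.011 0.15 ]
top [273, 232, 8, 10, 64] [0.5773 0.138  0.15  ]
7 rows turn [-0.001, 0.0746, 0.0005]
[-0.034, 0.061, -0.015]
[-0.032, 0.061, -0.019]
[-0.03, 0.061, -0.022]
[-0.027, 0.061, -0.025]
[-0.024, 0.061, -0.028]
[-0.021, 0.061, -0.03]
[-0.017, 0.061, -0.032]
2 x [-0.072, 0.123, 0.0] [0,0,0]
```

Emit:
servo_tool:
  plan:
    - [[-0.034,0.061,-0.015],[0,0.075,0],0]
    - [[-0.032,0.061,-0.019],[0,0.075,0],0]
    - [[-0.03,0.061,-0.022],[0,0.075,0],0]
    - [[-0.027,0.061,-0.025],[0,0.075,0],0]
    - [[-0.024,0.061,-0.028],[0,0.075,0],0]
    - [[-0.021,0.061,-0.03],[0,0.075,0],0]
    - [[-0.017,0.061,-0.032],[0,0.075,0],0]
    - [[-0.072,0.123,0],[0,0,0],0]
    - [[-0.072,0.123,0],[0,0,0],0]
    - [[0,0,0],[0,0,-0.079],0]

```text
t: 46.22
eef_pos: [0.4434, -0.0235, 0.2957]
tcp_rot: [2.427, -1.995, 0.006]
force: [-0.8, -0.6, 0.6]
gripper_width: 0.0428
```

Emit:
servo_tool:
  plan:
    - [[0,0,0],[0,0,-0.079],0]
    - [[0,0,0],[0,0,-0.079],0]
    - [[0,0,0],[0,0,-0.079],0]
    - [[0,0,0],[0,0,-0.079],0]
    - [[0,0,0],[0,0,-0.079],0]
    - [[0,0,0],[0,0,-0.079],0]
    - [[0,0,0],[0,0,-0.079],0]
    - [[0,0,0],[0,0,-0.079],0]
    - [[0,0,0],[0,0,-0.079],0]
    - [[0,0,0],[0,0,-0.079],0]

```text
t: 47.05
eef_pos: [0.4473, -0.0248, 0.2954]
tcp_rot: [3.125, -0.297, 0.006]
force: [-0.9, 0.0, -0.8]
gripper_width: 0.0428
```

Emit:
servo_tool:
  plan:
    - [[0,0,0],[0,0,-0.079],0]
    - [[0,0,0],[0,0,-0.079],0]
    - [[0,0,0],[0,0,-0.079],0]
    - [[0,0,0],[0,0,-0.079],0]
    - [[0,0,0],[0,0,-0.079],0]
    - [[0,0,0],[0,0,-0.079],0]
    - [[0,0,0],[0,0,-0.079],0]
    - [[0,0,0],[0,0,-0.079],0]
    - [[0,0,0],[0,0,-0.079],0]
    - [[0,0,0],[0,0,-0.079],0]

```text
t: 47.88
eef_pos: [0.4474, -0.0247, 0.2955]
tcp_rot: [2.756, 1.498, 0.003]
force: [0.1, -0.8, 0.6]
gripper_width: 0.0428
```

```bash
python3 - <<'E'
from h import *
where();caps()
plan([((.4488,-.0248,.29),down(1.212)),((.4488,-.0248,.21),None)])
E
```

```text
t 47.88 p [ 0.4474 -0.0247  0.2955] toolx yaw 0.996 z [ 0.004 -0.003 -1.   ] q [ 0.31  0.04 -0.33  0.   -1.2   2.25] F [ 0.1 -0.8  0.6] T [-0.03 -0.01  0.06] w 0.0428
scene [255, 229, 12, 12, 119] [ 0.584  -0.1376  0.15  ]
scene [312, 250, 12, 13, 127] [0.5885 0.013  0.15  ]
scene [366, 267, 13, 14, 136] [0.5831 0.1398 0.15  ]
top [319, 230, 9, 10, 61] [0.5828 0.0109 0.15  ]
top [273, 232, 8, 10, 65] [0.5775 0.138  0.15  ]
top [375, 233, 9, 10, 63] [ 0.5772 -0.141   0.15  ]
2 rows turn [0.0017, 0.0004, -0.0742]
[0.002, 0.003, 0.014]
[0.001, 0.003, 0.014]
3 x [0.0, -0.0, 0.133] [0,0,0]
```

Emit:
servo_tool:
  plan:
    - [[0.002,0.003,0.014],[0,0,-0.073],0]
    - [[0.002,0.003,0.014],[0,0,-0.073],0]
    - [[0,0,0.133],[0,0,0],0]
    - [[0,0,0.133],[0,0,0],0]
    - [[0,0,0.133],[0,0,0],0]
    - [[0,0,0],[0,0,0],-1]
    - [[0,0,0],[0,0,0],-1]
    - [[0,0,0],[0,0,0],-1]
    - [[0,0,0],[0,0,0],-1]
    - [[0,0,0],[0,0,0],-1]
  newtons: 60

```text
t: 48.82
eef_pos: [0.4491, -0.0248, 0.2116]
tcp_rot: [2.583, 1.781, 0.004]
force: [-2.7, 3.1, -4.0]
gripper_width: 0.0134
```

Emit:
servo_tool:
  plan:
    - [[0,0,0.005],[0,0,0.08],-1]
    - [[0,0,0.005],[0,0,0.08],-1]
    - [[0,0,0],[0,0,0.08],-1]
    - [[0,0,0],[0,0,0.08],-1]
    - [[0,0,0],[0,0,0.08],-1]
    - [[0,0,0],[0,0,0.08],-1]
    - [[0,0,0],[0,0,0.08],-1]
    - [[0,0,0],[0,0,0.08],-1]
    - [[0,0,0],[0,0,0.08],-1]
    - [[0,0,0],[0,0,0.08],-1]

```text
t: 49.65
eef_pos: [0.4489, -0.0245, 0.2116]
tcp_rot: [3.139, 0.004, 0.008]
force: [-8.3, 5.2, 7.2]
gripper_width: 0.0127
```

```bash
python3 - <<'E'
from h import *
where();caps()
E
```

```text
t 49.65 p [ 0.4489 -0.0245  0.2116] toolx yaw 0.003 z [ 0.005 -0.002 -1.   ] q [ 0.31  0.12 -0.47  0.   -0.98  1.26] F [-8.3  5.2  7.2] T [1.51 2.82 0.14] w 0.0127
scene [255, 229, 12, 12, 119] [ 0.5839 -0.1377  0.15  ]
scene [312, 250, 12, 13, 128] [0.5886 0.013  0.15  ]
scene [366, 267, 13, 14, 139] [0.5833 0.1399 0.15  ]
top [319, 230, 9, 10, 62] [0.583 0.011 0.15 ]
top [273, 232, 8, 10, 65] [0.5775 0.138  0.15  ]
top [375, 233, 9, 10, 64] [ 0.577  -0.1409  0.15  ]
```

Emit:
servo_tool:
  plan:
    - [[0,0,0],[0,0,0.08],-1]
    - [[0,0,0],[0,0,0.08],-1]
    - [[0,0,0],[0,0,0.08],-1]
    - [[0,0,0],[0,0,0.08],-1]
    - [[0,0,0],[0,0,0.08],-1]
    - [[0,0,0],[0,0,0.08],-1]
    - [[0,0,0],[0,0,0.08],-1]
    - [[0,0,0],[0,0,0.08],-1]

```text
t: 50.42
eef_pos: [0.4491, -0.0243, 0.2116]
tcp_rot: [-2.788, 1.446, -0.009]
force: [-7.1, 6.1, 7.2]
gripper_width: 0.013
```

Emit:
servo_tool:
  plan:
    - [[0,0,0],[0,0,0.08],-1]
    - [[0,0,0],[0,0,0.08],-1]
    - [[0,0,0],[0,0,0.08],-1]
    - [[0,0,0],[0,0,0.08],-1]
    - [[0,0,0],[0,0,0.08],-1]
    - [[0,0,0],[0,0,0.02],-1]
    - [[0,0,0],[0,0,0],-1]
    - [[0,0,0],[0,0,0],-1]
    - [[0,0,0],[0,0,0],-1]

```text
t: 51.17
eef_pos: [0.4492, -0.0243, 0.2116]
tcp_rot: [-2.207, 2.232, -0.008]
force: [-6.7, 6.5, 6.8]
gripper_width: 0.0133
```

```bash
python3 - <<'E'
from h import *
where()
c=cam('scene','scene10.png'); im=cv2.cvtColor(np.array(c['pixels']),cv2.COLOR_RGB2HSV)
# counter yaw / wheel geometry from earlier marks
m1=np.array([.4881,.421]);m2=np.array([.4999,.3683]);s2=np.array([.4952,.4248]);s1=np.array([.5059,.3721])
for a,b in((m1,m2),(s2,s1)): print('mid',(a+b)/2,'len',np.linalg.norm(a-b),'y-axis yaw',np.arctan2(*(a-b)[::-1])-np.pi/2)
E
```

```text
t 51.17 p [ 0.4492 -0.0243  0.2116] toolx yaw -1.582 z [ 0.006 -0.002 -1.   ] q [ 0.31  0.12 -0.46  0.   -0.98 -0.33] F [-6.7  6.5  6.8] T [ 1.73  2.76 -0.13] w 0.0133
mid [0.494   0.39465] len 0.054004907184440176 y-axis yaw 0.2202756928343037
mid [0.50055 0.39845] len 0.05377527312808372 y-axis yaw 0.20031312998144446
```

Emit:
servo_tool:
  plan:
    - [[0,0,0],[0,0,0],0]
    - [[0,0,0],[0,0,0],0]
    - [[0,0,0],[0,0,0],0]
    - [[0,0,-0.15],[0,0,0],0]
    - [[0,0,-0.15],[0,0,0],0]
    - [[0,0,-0.15],[0,0,0],0]
    - [[0,0,0],[0,0,-0.08],-1]
    - [[0,0,0],[0,0,-0.08],-1]
    - [[0,0,0],[0,0,-0.08],-1]
    - [[0,0,0],[0,0,-0.08],-1]

```text
t: 52.05
eef_pos: [0.4502, -0.0248, 0.3006]
tcp_rot: [-2.679, 1.635, -0.015]
force: [0.6, -0.0, -0.7]
gripper_width: 0.0
```

Emit:
servo_tool:
  plan:
    - [[0,0,0],[0,0,-0.08],-1]
    - [[0,0,0],[0,0,-0.08],-1]
    - [[0,0,0],[0,0,-0.08],-1]
    - [[0,0,0],[0,0,-0.08],-1]
    - [[0,0,0],[0,0,-0.08],-1]
    - [[0,0,0],[0,0,-0.08],-1]
    - [[0,0,0],[0,0,-0.08],-1]
    - [[0,0,0],[0,0,-0.08],-1]
    - [[0,0,0],[0,0,-0.08],-1]
    - [[0,0,0],[0,0,-0.08],-1]

```text
t: 52.88
eef_pos: [0.4502, -0.0248, 0.3003]
tcp_rot: [3.134, 0.163, 0.014]
force: [-0.1, 0.8, -0.1]
gripper_width: -0.0
```

```bash
python3 - <<'E'
from h import *
where()
plan([(None,down(.21)),((.4715,.389,.17),None),((.4715,.389,.105),None)])
E
```

```text
t 52.88 p [ 0.4502 -0.0248  0.3003] toolx yaw 0.104 z [ 0.009 -0.003 -1.   ] q [ 0.31  0.04 -0.31  0.01 -1.21  1.36] F [-0.1  0.8 -0.1] T [0.01 0.02 0.02] w -0.0
1 x [0,0,0] [0.0028, -0.0057, -0.0706]
12 x [0.045, -0.167, 0.054] [0,0,0]
2 x [0.0, -0.0, 0.163] [0,0,0]
```

Emit:
servo_tool:
  plan:
    - [[0,0,0],[0.003,-0.006,-0.071],-1]
    - [[0.045,-0.167,0.054],[0,0,0],-1]
    - [[0.045,-0.167,0.054],[0,0,0],-1]
    - [[0.045,-0.167,0.054],[0,0,0],-1]
    - [[0.045,-0.167,0.054],[0,0,0],-1]
    - [[0.045,-0.167,0.054],[0,0,0],-1]
    - [[0.045,-0.167,0.054],[0,0,0],-1]
    - [[0.045,-0.167,0.054],[0,0,0],-1]
    - [[0.045,-0.167,0.054],[0,0,0],-1]

```text
t: 53.63
eef_pos: [0.466, 0.2536, 0.2135]
tcp_rot: [-3.124, -0.322, 0.0]
force: [0.1, -0.3, 0.5]
gripper_width: 0.0
```

Emit:
servo_tool:
  plan:
    - [[0.045,-0.167,0.054],[0,0,0],-1]
    - [[0.045,-0.167,0.054],[0,0,0],-1]
    - [[0.045,-0.167,0.054],[0,0,0],-1]
    - [[0.045,-0.167,0.054],[0,0,0],-1]
    - [[0,0,0],[0,0,0],-1]
    - [[0,0,0],[0,0,0],-1]

```text
t: 54.13
eef_pos: [0.4735, 0.3913, 0.1689]
tcp_rot: [3.124, 0.324, -0.004]
force: [-0.6, -0.9, 1.0]
gripper_width: 0.0003
```

```bash
python3 - <<'E'
from h import *
where();caps()
plan([((.4715,.389,.16),down(.21)),((.4715,.389,.105),None),((.494+.014*.978,.3935+.014*.208,.105),None)])
E
```

```text
t 54.13 p [0.4735 0.3913 0.1689] toolx yaw 0.207 z [-0.003 -0.001 -1.   ] q [ 0.95  0.43 -0.13 -0.   -1.01  0.83] F [-0.6 -0.9  1. ] T [ 0.01 -0.03  0.03] w 0.0003
scene [255, 232, 11, 9, 71] [ 0.5902 -0.1354  0.15  ]
scene [312, 253, 12, 10, 87] [0.5936 0.0143 0.15  ]
scene [366, 272, 11, 9, 66] [0.5923 0.1418 0.15  ]
1 rows turn [-0.0004, 0.0013, -0.0035]
[-0.011, -0.0, 0.052]
2 x [0.0, -0.0, 0.138] [0,0,0]
1 x [0.185, 0.001, 0.0] [0,0,0]
```

Emit:
servo_tool:
  plan:
    - [[-0.011,0,0.052],[0,0,0],-1]
    - [[0,0,0.138],[0,0,0],-1]
    - [[0,0,0.135],[0,0,0],-1]
    - [[0,0,0],[0,0,0],-1]

```text
t: 54.57
eef_pos: [0.4686, 0.3854, 0.1003]
tcp_rot: [3.12, 0.316, -0.016]
force: [-0.1, -0.5, -0.1]
gripper_width: 0.0002
```

Emit:
servo_tool:
  plan:
    - [[0.046,0,0],[0,0,0],-1]
    - [[0.046,0,0],[0,0,0],-1]
    - [[0.046,0,0],[0,0,0],-1]
    - [[0.046,0,0],[0,0,0],-1]
    - [[0,0,0],[0,0,0],-1]

```text
t: 54.98
eef_pos: [0.51, 0.3978, 0.1064]
tcp_rot: [-3.122, -0.32, -0.002]
force: [0.6, -0.3, -0.3]
gripper_width: 0.0
```

Emit:
servo_tool:
  plan:
    - [[0,0,-0.15],[0,0,0],-1]
    - [[0,0,-0.15],[0,0,0],-1]
    - [[0,0,-0.15],[0,0,0],-1]
    - [[-0.15,0,-0.1],[0,0,0],-1]
    - [[-0.19,0,0],[0,0,0],-1]
    - [[-0.19,0,0],[0,0,0],-1]
    - [[0,0,0],[0,0,0],-1]

```text
t: 55.57
eef_pos: [0.3993, 0.3732, 0.2167]
tcp_rot: [-3.123, -0.324, 0.005]
force: [-0.5, -0.8, 0.1]
gripper_width: -0.0003
```

```bash
python3 - <<'E'
from h import *
where()
s=cam('scene','scene11.png');a=cam('top','top11.png')
B=cv2.resize(np.array(a['pixels'])[235:305,165:220,::-1],None,fx=7,fy=7,interpolation=cv2.INTER_CUBIC)
C=cv2.resize(np.array(s['pixels'])[285:365,460:515,::-1],None,fx=7,fy=7,interpolation=cv2.INTER_CUBIC)
np.save('z.npy',0)
for nm,I,c,w in(('top',np.array(a['pixels']),a,(240,290,175,208)),('scene',np.array(s['pixels']),s,(290,345,470,508))):
    g=cv2.cvtColor(I,cv2.COLOR_RGB2GRAY)[w[0]:w[1],w[2]:w[3]]
    print(nm); print('\n'.join(''.join(' .:-=+*#%@'[min(9,int(x)//22)] for x in r) for r in g))
E
```

```text
t 55.57 p [0.3993 0.3732 0.2167] toolx yaw 0.207 z [-0.004  0.001 -1.   ] q [ 1.05  0.28 -0.23 -0.   -1.06  0.73] F [-0.5 -0.8  0.1] T [-0.03 -0.01 -0.02] w -0.0003
top
===+++++++++===+==========+=====+
=++++++++++++++=+=========+======
=+=+++++++++++==================+
=====++++++++++==================
=======+++++++==========------==+
========+++==========---:::::-=++
======================-::::::-=++
======================-::::::-=++
======================-:::::::=++
======================-:::::::=++
======================-:::::::-=+
======================-:::::::-=+
================----==-:::::::-=+
===========----:::::-==:::::::-=+
======----::::::::::-==::::::::==
====--::::::::::::::-==-:::::::-=
====-:::::::::-----:-==-:::::::-=
====-:::-----------::-=-:::::::-=
====-::------------::-=-:::::::-=
====-::-------:::::::-==:::::::-=
====-----:::::::::..:-==::::::::=
====--::::::::::::. .-==-:::::::-
====--::::::::::..  .--=-:::::::-
====--::::::.....    :-=-:::::::-
=====-:.......       :-=-::::::::
=====-:.. .::.       .---::::::::
=====-:   .-=:.      .:::::::::::
=====-:   .--
[... 2219 characters left out ...]
=====****=-++++++++++++****+=-+*****#
-=====###*==+++++++++++++++*+--+*****#
====-=#%%#***+++++++++++++++=--+*****#
====-=#%%#********+++++++++*=--+*****#
======#%%#**************++++=--+*****#
====-+%@%*******************+==+*****#
=====+#%%#*******************##**#***#
====-+**##***********************#%**#
====-+***************************%#**#
========+**##*******************####*#
=============+***#**************##%#*#
==================+**#**********#%%#*#
=======================+**#******###*#
-===========================+**#*****#
=================================+***#
===================================+##
===================================*##
===================================*##
```

Emit:
servo_tool:
  plan:
    - [[0.172,0,0],[0,0,0],-1]
    - [[0.172,0,0],[0,0,0],-1]
    - [[0,0,0.16],[0,0,0],-1]
    - [[0,0,0.16],[0,0,0],-1]
    - [[0,0,0.15],[0,0,0],-1]
    - [[0,0,0.08],[0,0,0],-1]
    - [[0,0,0],[0,0,0],-1]
    - [[0,0,0],[0,0,0],-1]

```text
t: 56.33
eef_pos: [0.4718, 0.3895, 0.1045]
tcp_rot: [3.125, 0.32, -0.004]
force: [-0.2, -0.7, 0.0]
gripper_width: 0.0
```

Emit:
servo_tool:
  plan:
    - [[0.042,0,0],[0,0,0],-1]
    - [[0.042,0,0],[0,0,0],-1]
    - [[0.042,0,0],[0,0,0],-1]
    - [[0.042,0,0],[0,0,0],-1]
    - [[0.04,0,0],[0,0,0],-1]
    - [[0,0,0],[0,0,0],-1]
    - [[0,0,0],[0,0,0],-1]

```text
t: 56.92
eef_pos: [0.5128, 0.3983, 0.1055]
tcp_rot: [-3.123, -0.32, 0.0]
force: [0.5, -0.3, 0.1]
gripper_width: -0.0
```

Emit:
servo_tool:
  plan:
    - [[0,0,-0.15],[0,0,0],-1]
    - [[0,0,-0.15],[0,0,0],-1]
    - [[0,0,-0.15],[0,0,0],-1]
    - [[-0.15,0,-0.1],[0,0,0],-1]
    - [[-0.19,0,0],[0,0,0],-1]
    - [[-0.19,0,0],[0,0,0],-1]
    - [[0,0,0],[0,0,0],-1]

```text
t: 57.5
eef_pos: [0.4029, 0.3736, 0.216]
tcp_rot: [-3.124, -0.325, 0.007]
force: [0.2, -0.4, -0.2]
gripper_width: -0.0001
```

```bash
cat >>h.py <<'E'
def wheel(tag):
    for nm,w in(('top',(250,284,178,204)),('scene',(298,330,478,504))):
        I=np.array(cam(nm,nm+tag+'.png')['pixels']); g=cv2.cvtColor(I,cv2.COLOR_RGB2GRAY)[w[0]:w[1],w[2]:w[3]]
        print(nm); print('\n'.join(''.join(' .:-=+*#%@'[min(9,int(x)//22)] for x in r) for r in g))
def cx():
    p,R,s=st(); d=p[:2]-[.494,.3935]; print('counter x,y',(d@[.978,.208]).round(4),(d@[-.208,.978]).round(4),'z',p[2].round(4))
E
python3 - <<'E'
from h import *
cx(); wheel('12')
E
```

```text
counter x,y -0.0932 -0.0005 z 0.216
top
===================-::::::
===================-::::::
=============----==-::::::
========----:::::===::::::
====---::::::::::-==::::::
=--::::::::::::::-==-:::::
=-::::::::::----:-==-:::::
=-:::::---:--------=-:::::
=--:::--------:-::-=-:::::
=--------:::::::::-=-:::::
=--::::::::::::..:-==:::::
==-::::::::::::. .-==-::::
==-:::::::.....  .:-=-::::
==-:--:....       :-=-::::
==-:-=-.          :-=-::::
==-::-:.    ..    .---::::
==-:...    .-:.   .:::::::
==-:       :=-.   .:::::::
==-.       .-:..   .::::::
=-:.   ....::::.   .:--:::
-::....::::::::.   .---:::
-:::::::::::...    .-==:::
=-:--::::...       .-==:::
=--:::::..::.      .-==-::
==--:.::..--: .:.  .-==-::
===-:... .::..--:...:-=-::
====-.    ....--:::.:-==::
====-:.....:::----:::-==::
=====:::::---------::-==-:
=====-:------------::-==-:
=====-------------:.:-==-:
=====--------:::::...:-=-:
=====----:::::.......:===:
=====-:::::.....::::--===:
scene
***+=***+****************#
***+==+*++++*+***********%
***+==+*++*+++++++*++****#
***+==++===-=++*+**++++**#
***+==++==========++*++=+*
***+==---==============+++
***+=-.-=================+
***+=-.=+================+
***+=: ...=*+-==========+*
***+-  ..+@@% ..--======+*
**#*-. ..=@@# .......--=**
=+*+-  ..... ...........+*
---=: ..................+*
-==-.  .................+*
-==-. ..................+*
---:  .............+*- :+#
*==-  ::..........#@@% -=-
*#*- .:+*==-:.... =@@* :--
**+: .:+*****++=:...   :=-
**+.  .-=+********++=:.-=-
**+.       .:=+********+=-
**+.   .        .:=+****++
**+. .. ..   .       .-=**
**+. .. .   --:       .=**
**=  .. .. .*%*:  . . -+**
**=..   .   +#+.     .-+**
**=:-:....       . . :-+**
**+-+*++=-:...       :-+**
**+=+******++=-:... .--+**
**==+*+++++*****++=-:--+**
#*==*+++++++++++****+--+**
##***++++++++++++++*=--+**
```

Emit:
servo_tool:
  plan:
    - [[0.15,0,0],[0,0,0],-1]
    - [[0.15,0,0],[0,0,0],-1]
    - [[0,0,0.16],[0,0,0],-1]
    - [[0,0,0.16],[0,0,0],-1]
    - [[0,0,0.15],[0,0,0],-1]
    - [[0,0,0.08],[0,0,0],-1]
    - [[0,0,0],[0,0,0],-1]
    - [[0,0,0],[0,0,0],-1]

```text
t: 58.27
eef_pos: [0.4675, 0.3886, 0.1046]
tcp_rot: [3.125, 0.321, -0.004]
force: [0.0, -0.4, 0.1]
gripper_width: 0.0004
```

```bash
python3 - <<'E'
from h import *
cx()
E
```

```text
counter x,y -0.027 0.0007 z 0.1046
```

Push 26 mm to about −1 mm, back off slightly, lift, retreat and look.

Emit:
servo_tool:
  plan:
    - [[0.033,0,0],[0,0,0],-1]
    - [[0.033,0,0],[0,0,0],-1]
    - [[0.033,0,0],[0,0,0],-1]
    - [[0.031,0,0],[0,0,0],-1]
    - [[0,0,0],[0,0,0],-1]
    - [[0,0,0],[0,0,0],-1]

```text
t: 58.77
eef_pos: [0.4927, 0.3939, 0.1055]
tcp_rot: [-3.124, -0.32, 0.002]
force: [-0.2, 0.3, -0.4]
gripper_width: -0.0002
```

Emit:
servo_tool:
  plan:
    - [[-0.01,0,0],[0,0,0],-1]
    - [[0,0,-0.15],[0,0,0],-1]
    - [[0,0,-0.15],[0,0,0],-1]
    - [[0,0,-0.15],[0,0,0],-1]
    - [[-0.15,0,-0.1],[0,0,0],-1]
    - [[-0.19,0,0],[0,0,0],-1]
    - [[0,0,0],[0,0,0],-1]
    - [[0,0,0],[0,0,0],-1]

```text
t: 59.43
eef_pos: [0.422, 0.3788, 0.2162]
tcp_rot: [-3.123, -0.324, 0.003]
force: [1.7, 0.8, 1.2]
gripper_width: 0.0002
```

```bash
python3 - <<'E'
from h import *
cx(); wheel('13')
E
```

```text
counter x,y -0.0735 0.0006 z 0.2162
top
===================-::::::
===================-::::::
=============----==-::::::
=========---:::::===::::::
====----:::::::::-==::::::
=--::::::::----::-==-:::::
=-::::---------::-==-:::::
=-:------------:.:-=-:::::
=--------------:::-=-:::::
==-----------:::.:-=-:::::
==------::::.....:-==:::::
==-::==:.......  :-==-::::
==-::--:..::::.  .-==-::::
==-:::-:::::::.   :-=-::::
=--::::::::::...  :-=-::::
=--::::::......   .---::::
=--::::.......    .:::::::
==-::-:...        .:::::::
==-::==:....       .::::::
--:.:=-..--....    .:--:::
-::..::.:==:.-:.   .---:::
-::..   .-:.:=-.   .-==:::
=-::.   ....:=-:.  .-==:::
=--:........:--::. .-==-::
===-:..::::::--::. .-==-::
====-::::::-:::-:. .:-=-::
====--::::--:::::...:-=-::
====---::::::..::::::-==::
-===-::::::....::::-:-==::
:-==-::.:::...:::::-:-==-:
.:-=-::.::::::::::--:-==-:
 .:-=-:::::::::::::-::-=-:
  .:--::---:::.....:::===:
   .::.:--::.......:--===:
scene
***++*#++++++++*++++*****#
***+====+++++++++++*++++*%
***+====++++++++++++++++**
***+===+*++++++++++++++++#
***+===+++++++++++++++++**
***+=+=:.*%%*+++++++++++**
***+=-:  +@@# :-=+*+*+++**
***+=-.. .-=: ::.  :==+=+*
***+-:  ..    @@*:     -**
***+-. .+*+=:.+@@+ ... .+*
**#*-  :+#****++=:.-=-.:+*
=+*+- .:---=+*******##=-+*
---=: .----------=+*******
-==-. .:::------------=+**
-==-  ...:=-::----------=*
----  ..:@@@= ...::-----+#
+==-  ..-@@%:.........:==-
*#*- ....:+= ......... :=-
**+:  .................-=-
**+.  .................-=-
**+.  .................---
**+. .............::...-++
**+..::..........+%#= :+**
**+.:+**+=:::... %@@* :=**
**= .=++++++*+=:.=@@- -+**
**= .=++++++++++++=-::-+**
**+. =++++++++++++++++-=**
**+:.=++*+++++++++++++=+**
**+=--=====++*++++++++=+**
***+-------=====++*+++=+**
#**=------------=====+=+**
##***+==-------=----==-+**
```

```bash
python3 - <<'E'
from h import *
for n,mk,f in(('top',(189.25,269.5),(178+9.5,250+20)),('scene',(491.75,314.25),(478+15.2,298+8.3))):
    c=cam(n); m0=ray(c,*mk,.063); 
    for phi in (-25,-15,-10,-5,0,5,10):
        a=np.deg2rad(phi); X=[m0[0]+.024*np.sin(a)*.978,m0[1]+.024*np.sin(a)*.208,.058+.024*np.cos(a)]
        print(n,phi,proj(c,X).round(1),f)
    I=np.array(c['pixels']); w=(15,15); u,v=int(f[0]),int(f[1]); g=cv2.cvtColor(I,cv2.COLOR_RGB2GRAY)[v-8:v+9,u-11:u+12].astype(np.uint8)
    h=cv2.cvtColor(I,cv2.COLOR_RGB2HSV); r=((h[...,0]<6)|(h[...,0]>172))&(h[...,1]>150)
    k,l,sv,ce=cv2.connectedComponentsWithStats(r.astype(np.uint8))
    for i in range(1,k):
        if abs(ce[i]-mk).max()<22: print('mark',ce[i],sv[i,4])
E
```

```text
top -25 [188.3 272.5] (187.5, 270)
top -15 [188.  271.1] (187.5, 270)
top -10 [187.8 270.4] (187.5, 270)
top -5 [187.7 269.6] (187.5, 270)
top 0 [187.5 268.9] (187.5, 270)
top 5 [187.4 268.2] (187.5, 270)
top 10 [187.3 267.5] (187.5, 270)
mark [197.35714286 267.28571429] 14
mark [180.  270.5] 12
scene -25 [493.5 305.9] (493.2, 306.3)
scene -15 [493.7 306.8] (493.2, 306.3)
scene -10 [493.7 307.4] (493.2, 306.3)
scene -5 [493.7 308. ] (493.2, 306.3)
scene 0 [493.7 308.7] (493.2, 306.3)
scene 5 [493.7 309.4] (493.2, 306.3)
scene 10 [493.6 310.2] (493.2, 306.3)
mark [478.94117647 311.47058824] 17
mark [503.8        316.06666667] 15
```

Emit:
servo_tool:
  plan:
    - [[0.159,0,0],[0,0,0],-1]
    - [[0.159,0,0],[0,0,0],-1]
    - [[0,0,0.16],[0,0,0],-1]
    - [[0,0,0.16],[0,0,0],-1]
    - [[0,0,0.15],[0,0,0],-1]
    - [[0,0,0.08],[0,0,0],-1]
    - [[0,0,0],[0,0,0],-1]
    - [[0,0,0],[0,0,0],-1]

```text
t: 60.3
eef_pos: [0.4862, 0.3922, 0.1036]
tcp_rot: [3.124, 0.32, -0.006]
force: [-1.3, -0.0, 0.3]
gripper_width: 0.0
```

```bash
python3 - <<'E'
from h import *
cx()
E
```

```text
counter x,y -0.0079 0.0003 z 0.1036
```

Emit:
servo_tool:
  plan:
    - [[0.022,0,0],[0,0,0],-1]
    - [[0.022,0,0],[0,0,0],-1]
    - [[0.02,0,0],[0,0,0],-1]
    - [[0,0,0],[0,0,0],-1]
    - [[0,0,0],[0,0,0],-1]

```text
t: 60.72
eef_pos: [0.499, 0.3953, 0.1054]
tcp_rot: [-3.124, -0.321, 0.002]
force: [-0.6, -0.8, 0.1]
gripper_width: -0.0004
```

Emit:
servo_tool:
  plan:
    - [[-0.01,0,0],[0,0,0],-1]
    - [[0,0,-0.15],[0,0,0],-1]
    - [[0,0,-0.15],[0,0,0],-1]
    - [[0,0,-0.15],[0,0,0],-1]
    - [[-0.15,0,-0.1],[0,0,0],-1]
    - [[-0.19,0,0],[0,0,0],-1]
    - [[-0.19,0,0],[0,0,0],-1]
    - [[0,0,0],[0,0,0],-1]
    - [[0,0,0],[0,0,0],-1]

```text
t: 61.47
eef_pos: [0.3912, 0.3727, 0.2167]
tcp_rot: [-3.122, -0.325, 0.001]
force: [-0.1, 1.7, 1.2]
gripper_width: 0.0002
```

```bash
python3 - <<'E'
from h import *
cx(); wheel('14')
a=cv2.imread('pics/scene14.png'); b=cv2.imread('pics/top14.png')
o=np.zeros((600,800,3),np.uint8)
o[:300,:480]=cv2.resize(a[190:340,190:430],(480,300)); 
o[:330,500:740]=cv2.resize(a[285:340,465:505+0],(240,330),interpolation=cv2.INTER_CUBIC)
o[340:600,:480]=cv2.resize(b[200:330,160:400],(480,260)); o[340:600,500:735]=cv2.resize(b[245:297,170:217],(235,260),interpolation=cv2.INTER_CUBIC)
cv2.imwrite('pics/fin.png',o)
E
```

```text
counter x,y -0.1048 0.0011 z 0.2167
top
===================-::::::
===================-::::::
=============----==-::::::
=========---:::::===::::::
====---::::::::::-==::::::
=--::::::::----::-==-:::::
=-::::----------:-==-:::::
=-::------------::-=-:::::
=-:-------------::-=-:::::
==::---------:::::-==:::::
==::-------:-:...:-==:::::
==-::------:::.  .-==-::::
=-------::::::.  .-==-::::
=--:::::::::::.. .:-=-::::
--:::::::::....   :-=-::::
=--::::.......    .---::::
==-::-:....       .:::::::
==-::=-..::.      .:::::::
==-::-:.-=-....    .::::::
--:.....-=-.:=:    .:--:::
-::.   ..:..-=-.   .---:::
-::.    ....:-:..  .-==:::
=-::.......:::::.  .-==-::
=---:.::::::::::.  .-==-::
===--::::::-::::.  .-==-::
===----::::::....  .:-=-::
===--:::..... .::...:-==::
====-:.....   .::::::-==::
====-:..::...::----::-==-:
=====:..:::::-------:-==-:
=====-::------------:-==-:
=====-::------------::-=-:
=====-::-------:::::::===:
=====-::--:::::::::::-===:
scene
***++***+++++++++********#
***+===-=+++++++++++++***%
***+=====++++++++++++++++*
***+=**+++++++++++++++++=*
***+=+++++++++++++++++++=+
***+=++-=++++++++++++++++*
***+=-:. -%%+=+++++++++++*
***+=-   =@@% ..:-=+++++**
***+-. .. -=: .:.   ..-=**
***+-  ...    +%#:.... .+*
**#*-. ... .  #@@*  ...:+*
=+*+-  .:::....--. .:. :+*
--==: .:+##*+-:...:#@* .+*
===-. :-+*******++=%@%:.+*
-==-. :---:-==+****+++==+*
--=:  ..:::-------=+******
+==-  . .--. ::--------=++
*#*-  . +@@+    ..::------
**+: .. =@@# ... .   ..-=-
**+. ... :. ........   -=-
**+. .... .............-=-
**+. ................ .=++
**+. .................:+**
**+..:.......... :-:. :=**
**= =+=-::..... :%@%- :+**
**+ -++***+=-:..-%@#..-+**
**= -++++++****+-:== :-+**
**+.-++++++++++++++++=-+**
**+:=*++++++++++++++*=-+**
***=-++*+++++++++++++=-+**
#*+=-----=++*+++++++*=-+**
##**++=-------==+*++*=-+**
```

View pics/fin.png

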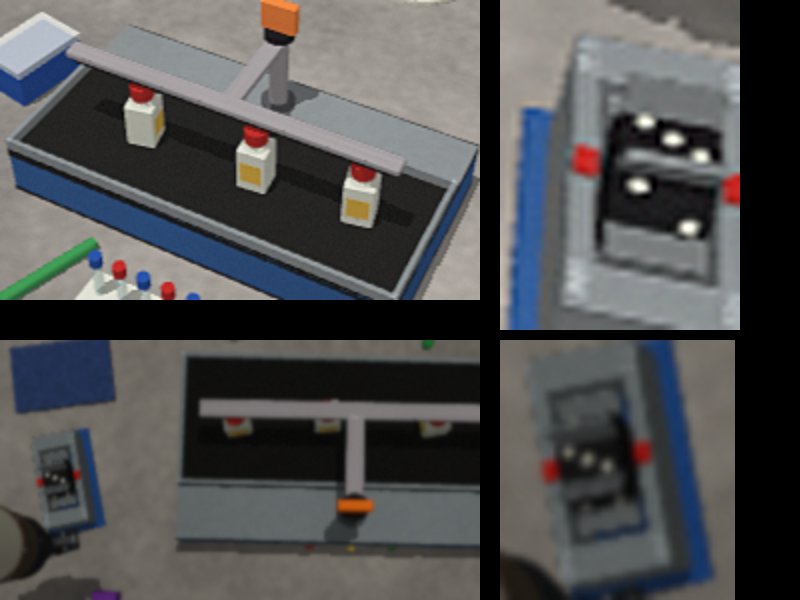

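```bash
python3 - <<'E'
from h import *
where(); print(job_done())
E
```

```text
t 61.57 p [0.393  0.3736 0.2162] toolx yaw 0.206 z [-0.001  0.002 -1.   ] q [ 1.06  0.27 -0.25 -0.   -1.05  0.72] F [-0.3  0.  -0.3] T [ 0.03 -0.02 -0.05] w 0.0001
the job is handed in; nothing more can be done
None
```

The job is handed in at about 61.6 s; no verdict was reported. The screw loosened anticlockwise. I swung the bar to about 2.8 rad, stood both tipped bottles in the row beside the neighbour, and turned the screw back home. I then rolled the counter wheel in four pushes to face 3, for the three bottles.

- **Toppled bottle:** partway through the first closing turn the middle bottle was lying down, probably from the announced knock. I opened the bar again, laid that bottle in the lane, regripped it, stood it up and closed the bar a second time.
- **Third wheel push:** it left face 3 about 12–17° short of square, with top and scene views disagreeing by about 5°. A fourth push corrected it.

My last checks showed:
- **Bottles:** all three stand under the bar. Measured before the bar closed, their axes were within about 5 mm of the centre line in the top view. The scene view read about 6 mm further back.
- **Clamp:** by the gripper's heading, within about 0.01 rad of where it started.
- **Wheel:** face 3 on top, within about 2° by both cameras.
- **Rest:** the arm was clear with near-zero force. I made no measured check of the tube rack, marker, petri dish, beaker and notebook; the arm was never brought down near them.

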